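# Set out the dead-load creep comparison

### The arm

A 7-joint arm with a two-finger parallel gripper is mounted at the origin on a cart in front of the work surface, level with it; the furniture and walls round the work are solid. World frame = base frame: x ahead of the robot, y to its left, z up, the work surface at z = 0. Lengths are in m, angles in rad, forces in N, time in s.
With the tool pointing down it reaches from about 0.4 to 0.85 m from the base axis. Payload 10.4 kg.
Tool frame: the origin (TCP) lies where the fingers leave the gripper's body, on its centre line; the fingertips stand 70 mm ahead of it and the grasp point (between the pads) lies r.grip_depth ahead of it (r.grip_depth is the distance from the TCP to the grasp point, in m); z points along the fingers, y is the direction in which the jaws open and shut (so a half turn about z gives the same grasp; the last joint's range is limited). The gripper opens to 87 mm and grips with 3 to 60 N. Pads are 19 mm wide; open, the fingers measure 117 mm over their backs; the gripper's body (75 mm by 190 mm) begins 51 mm behind the grasp point.
Start: joints at [1.175, 0.332, -0.065, 1.46, 0.022, 1.35, -0.088], TCP at [0.228, -0.582, 0.292] pointing down, gripper open.
Joint ranges: [-2.6, 2.6], [-0.5, 2.12], [-1.47, 1.34], [0.16, 2.42], [-1.27, 4.41], [0.06, 2.06], [-2.6, 2.6]. Speed limits (rad/s): [2.22, 2.22, 2.79, 2.79, 3.14, 3.14, 3.14].

### API

Orientations are given as a unit quaternion [x, y, z, w].
In Python, from bench import monitor, viewer, workorder, nets, r gives the robot as it stands.
- The arm moves only by the tool drive_tool, never from a script. Its argument "plan" is a list of rows, each an object of numbers: "rx", "ry", "rz": the turn, a rotation vector about the tool's x, y, z in units of 360 degrees (1.0 is 360 degrees); "x", "y", "z": the shift along the tool's x, y, z in units of 1000 mm (1.0 is 1000 mm); "fingers": the opening, from 0 (shut) to 1 (fully open). In form: [{"rx": .., "ry": .., "rz": .., "x": .., "y": .., "z": .., "fingers": ..}, ...]. A call has 1 to 12 rows; each row is the pose to reach, as a shift and turn from the pose commanded when the call began, along the tool's axes at that moment, turning the shorter way round; what a row does not reach only later rows make up. A row lasts 1/8 s, in which the tool goes at most 62.5 mm and 10.7 degrees, less where a joint would pass 70% of its speed; a pose out of reach is approached as far as the arm can. A call with a number of a shift or a turn outside -1 to 1 is refused whole. A call with a gripper value outside its range is refused whole. The fingers move at their own pace and stop on an object; "squeeze" is the grip in N (left out, the last holds). Time passes only in rows, so rows that repeat a pose let the fingers close. It gives the time, the measured TCP pose, the force and the opening at its end, in the units of the state.
- monitor.read_state(): the state, without advancing time (a new reading comes with each control period).
- viewer.camera(name): name is "side" or "top" or "wrist"; returns a dict with "color" (400x640x3 uint8, red, green, blue), "depth" (400x640 float32, m along the optical axis (not along the pixel's ray), 0 where there is no reading), "camera_matrix" (3x3 intrinsics, pixels), "D" ([k1, k2, p1, p2, k3] as OpenCV has them; the pictures are not rectified), "xyz" and "rotation" of the camera in the world. Camera axes: x right, y down, z forward; pixel columns grow to the right and rows downward; lengths in m; the calibration is good to about 2 mm. A picture is of the moment at which its call begins.
- workorder.close_job(): hands the job in, once; it reports no verdict.
Trained networks look in the newest picture that a camera, given by its name, has taken for a name from the list of things; names that differ only in an ending like _2 or _b are one class to them, and where a whole thing is asked for, a point or a joint stands for the part that bears it (a point fixed in the world has none). Each returns a list of dicts, best first, with "confidence" (0 to 1); they miss things now and then, are a little off and sometimes report something else, mostly with a low value. They report only what shows in the picture. A call takes as long as a camera call. They do not tell look-alikes from the thing itself.
- nets.find_in(label, camera): "centre" ([x, y, z] in m, in world coordinates, good to about 4 mm: the middle of the surface that is visible of it).
- nets.regions_of(label, camera): "region" (400x640 bool, what is visible of it).
The state is a dict: "time": time; "joint_positions": joint angles; "joint_vel": joint speeds; "joint_torque": joint torques, N m; "ee_pos": TCP position; "eef_rot": TCP orientation; "ft_force": force on the tool from outside, world axes, zero at the start; "torque": the same for the moment, N m; "width": finger opening in m.
Only numpy, scipy, OpenCV 4.12 (cv2) and the standard library are available. Lean on these libraries where they do the work, as an engineer would, in place of code of your own. Each camera call takes 0.05 s, during which the arm holds its last target.

### The job

Set out the creep comparison: stand the stone core in the middle of the round steel plate, lay the aluminium loading cap centred on top of the core, and stand the larger brass weight upright in the middle of the cap. Stand the smaller mortar cube in the middle of the square steel plate, squared up with the plate, as the unloaded companion, and put the small bottle upright on the bench midway between the two plates as the moisture reference. Leave the larger cube and the smaller brass weight where they are.

Things in the scene. Friction and masses are not known exactly. Their poses are not given: they have to be found in the camera images.
- round_plate: Round steel bearing plate, 70 mm diameter, 8 mm thick, fixed on the bench, with a scribed circle of 53 mm diameter in the middle of its top. Origin: centre of its underside, z up (top at 8 mm). The two plates stand side by side, always 200 mm apart centre to centre, either one on the left; both have the same yaw, and the line joining their centres runs along their y axes.
- square_plate: Square steel bearing plate, 70 x 70 mm, 8 mm thick, fixed on the bench, with a scribed 43 mm square in the middle of its top. Origin: centre of its underside, z up (top at 8 mm); x and y are square to its sides.
- core: Grey stone core, upright cylinder 50 mm diameter, 53 mm high, about 260 g, loose. It and all loose things here stand within 0.72 m of the robot base, in front of the press or to its right; similar specimens and tins further back belong to the room. Origin: centre of its underside, z up.
- load_cap: Plain aluminium loading cap, flat disc 54 mm diameter, 14 mm high, with a scribed 33 mm circle on its flat top, about 80 g, loose, lying flat with its top side up. Origin: centre of its underside, z up.
- big_weight: The larger brass knob weight: body 27 mm diameter up to 28 mm, with a 14 mm knob above, 36 mm high in all, about 120 g, loose. Origin: centre of its underside, z up.
- small_cube: The smaller of the two grey mortar cubes in front of or to the right of the press, 40 x 40 x 40 mm, about 145 g, loose. Origin: centre of its underside, z up; x and y are square to its sides.
- bottle: Small white bottle with a red screw cap: body 38 mm diameter up to about 45 mm, then narrowing to the cap, 70 mm high, 190 g, loose. Origin: centre of its underside, z up.
- big_cube: The larger grey mortar cube, 50 x 50 x 50 mm, loose; it stays where it is. Origin: centre of its underside, z up.
- small_weight: The smaller brass knob weight, 21 mm diameter, 30 mm high, loose; it stays where it is. Origin: centre of its underside, z up.
Things that resemble listed ones, but are neither listed nor needed, are in the scene too. What is shaped like the bottle but orange is not meant.

How it is judged:
At the end, for the whole second after the job is handed in: Core on round plate and small cube on square plate within 10 mm, cube square within 10 degrees; cap on core and weight on cap within 9 mm; bottle on bench within 15 mm of the plates' line, at most 114 mm from each centre. All upright, released, at rest; big cube, small weight moved under 20 mm (horizontal distance between core and round_plate below 0.01 m and z of core in the frame of round_plate between 0.004 and 0.012 m and angle between each of core, load_cap, big_weight, small_cube, bottle's own z axis and vertical below 0.1 rad and horizontal distance between load_cap and core below 0.009 m and z of load_cap in the frame of core between 0.049 and 0.057 m and horizontal distance between big_weight and load_cap below 0.009 m and z of big_weight in the frame of load_cap between 0.01 and 0.018 m and horizontal distance between small_cube and square_plate below 0.01 m and z of small_cube in the frame of square_plate between 0.004 and 0.012 m and (angle between the x axis of small_cube and the x axis of square_plate, either way round below 0.17 rad or angle between the x axis of small_cube and the y axis of square_plate, either way round below 0.17 rad) and horizontal distance between bottle and round_plate below 0.114 m and horizontal distance between bottle and square_plate below 0.114 m and x of bottle in the frame of round_plate between -0.015 and 0.015 m and height (world z) of bottle between -0.004 and 0.004 m and linear speed of each of core, load_cap, big_weight, small_cube, bottle below 0.02 m/s and distance of each of big_cube, small_weight from where it was at the start of the episode below 0.02 m); the robot touches nothing.
It fails at once if the larger cube is moved by more than 30 mm (distance of big_cube from where it was at the start of the episode above 0.03 m).
It fails at once if the smaller brass weight is moved by more than 30 mm (distance of small_weight from where it was at the start of the episode above 0.03 m).
It also fails if it takes over 138 s, if anything falls off the work surface, if the arm or the gripper's body presses on something with over 40 N, if the wrist force passes 120 N, or if a joint passes its speed limit or range.

## Working session

There is one attempt and no reset: what is moved stays moved. The work goes in short steps, Python scripts to look and compute and a tool call to move; the robot and the scene stay as the last step left them, time stands still between calls to the robot, and variables do not carry over. Pictures are saved under pics/ and viewed, and the job is handed in when it is done.

Besides the shell and the picture viewer there is one more tool, called after "Emit:" as a command line: name --argument value ..., lists and objects as JSON in quotes. drive_tool: Moves the arm, as the interface text tells. Its arguments: {"type":"object","properties":{"plan":{"type":"array","items":{"type":"object","properties":{"rx":{"type":"number","minimum":-1,"maximum":1},"ry":{"type":"number","minimum":-1,"maximum":1},"rz":{"type":"number","minimum":-1,"maximum":1},"x":{"type":"number","minimum":-1,"maximum":1},"y":{"type":"number","minimum":-1,"maximum":1},"z":{"type":"number","minimum":-1,"maximum":1},"fingers":{"type":"number"}}}},"squeeze":{"type":"number"}},"required":["plan"]}

```bash
ls; mkdir -p pics; python3 - <<'E'
from bench import monitor, viewer, workorder, nets, r
import cv2,numpy as np
print(r.grip_depth); s=monitor.read_state()
print({k:np.round(v,3) for k,v in s.items()})
for n in ["side","top","wrist"]:
    c=viewer.camera(n); cv2.imwrite(f"pics/{n}0.png",c["color"][:,:,::-1]); print(n,c["xyz"],c["rotation"],c["camera_matrix"],c["D"])
E
```

```text
pics
0.051
{'time': np.float64(0.0), 'joint_positions': array([ 1.175,  0.333, -0.065,  1.461,  0.022,  1.35 , -0.089]), 'joint_vel': array([-0.001,  0.   , -0.001, -0.001,  0.001,  0.002,  0.   ]), 'joint_torque': array([-0.0000e+00, -6.2325e+01,  2.5000e-02, -3.8989e+01, -6.1000e-02,
        4.0000e-02,  0.0000e+00]), 'ee_pos': array([ 0.228, -0.582,  0.291]), 'eef_rot': array([ 0.983,  0.185, -0.   , -0.001]), 'ft_force': array([ 0.312, -0.998, -0.185]), 'torque': array([-0.053, -0.015, -0.008]), 'width': np.float64(0.087)}
side [0.10090527 0.7976354  0.4188249 ] [-0.18118773  0.81157239 -0.53870518  0.13534397] [[431.70146353   0.         317.52073891]
 [  0.         431.70146353 202.1865235 ]
 [  0.           0.           1.        ]] [-0.01945289  0.          0.          0.          0.        ]
top [ 0.41145556 -0.07121716  0.92345552] [-0.70358736  0.70663754 -0.04534573  0.05976609] [[415.90477984   0.         320.90804788]
 [  0.         415.90477984 201.39817603]
 [  0.           0.           1.        ]] [-0.06772631  0.          0.          0.          0.        ]
wrist [ 0.29774532 -0.5547015   0.38449916] [ 0.81831682 -0.55805733 -0.07837397  0.11308011] [[277.40992686   0.         317.28509259]
 [  0.         277.40992686 202.16243189]
 [  0.           0.           1.        ]] [-0.02976416  0.          0.          0.          0.        ]
```

View pics/side0.png

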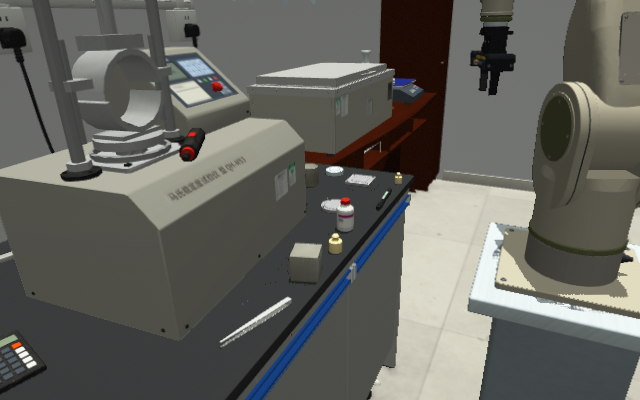

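View pics/top0.png

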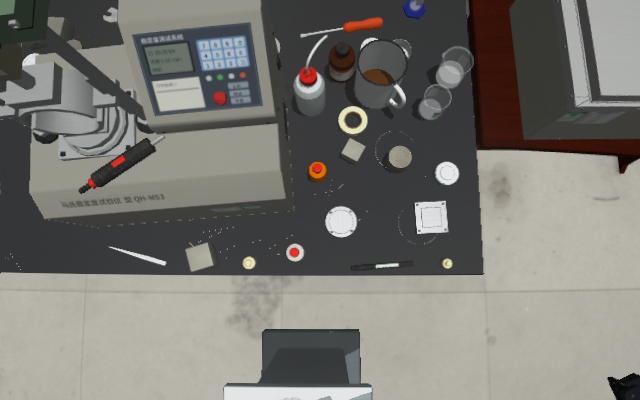

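View pics/wrist0.png

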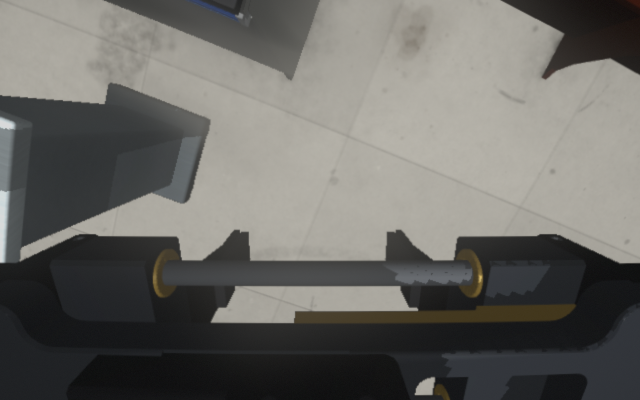

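```bash
cat > h.py <<'E'
from bench import monitor, viewer, workorder, nets, r
import cv2,numpy as np
from scipy.spatial.transform import Rotation as R
def ray(c,u,v):
    p=cv2.undistortPoints(np.array([[[u,v]]],float),c["camera_matrix"],np.array(c["D"],float))[0,0]
    return np.array([p[0],p[1],1.])
def px2w(c,u,v,z=None):
    "world point at pixel from depth, or on the plane of height z"
    M=R.from_quat(c["rotation"]).as_matrix(); d=ray(c,u,v)
    o=np.array(c["xyz"])
    if z is None: return o+M@(d*c["depth"][int(round(v)),int(round(u))])
    w=M@d; return o+w*((z-o[2])/w[2])
def w2px(c,p):
    Rm=R.from_quat(c["rotation"]).as_matrix().T
    q,_=cv2.projectPoints(np.array([p],float),cv2.Rodrigues(Rm)[0],-Rm@np.array(c["xyz"]),c["camera_matrix"],np.array(c["D"],float))
    return q[0,0]
E
python3 - <<'E'
from h import *
import pickle
for n in ["top","side","wrist"]:
    c=viewer.camera(n); pickle.dump(c,open(f"{n}.pkl","wb"))
    for l in "round_plate square_plate core load_cap big_weight small_cube bottle big_cube small_weight".split():
        for d in nets.find_in(l,n): print(n,l,np.round(d["centre"],3),round(d["confidence"],2),np.round(w2px(c,d["centre"])))
E
```

```text
top round_plate [ 0.501 -0.09   0.011] 0.58 [338. 222.]
top square_plate [ 0.515 -0.299  0.01 ] 0.98 [432. 216.]
top core [ 0.631 -0.219  0.054] 0.96 [398. 160.]
top load_cap [ 0.61  -0.333  0.018] 0.64 [447. 173.]
top big_weight [ 0.611 -0.332  0.017] 0.62 [446. 172.]
top big_weight [0.411 0.099 0.024] 0.59 [251. 264.]
top big_weight [0.437 0.002 0.053] 0.34 [295. 251.]
top small_cube [ 0.654 -0.119  0.037] 0.9 [351. 152.]
top bottle [0.436 0.002 0.049] 0.66 [295. 252.]
top bottle [ 0.605 -0.044  0.05 ] 0.51 [317. 173.]
top big_cube [0.425 0.201 0.051] 0.7 [200. 257.]
top small_weight [ 0.41  -0.319  0.024] 0.62 [445. 264.]
side round_plate [ 0.507 -0.082  0.008] 0.45 [331. 206.]
side square_plate [ 0.51  -0.284  0.006] 0.67 [359. 180.]
side core [ 0.622 -0.209  0.038] 0.71 [312. 172.]
side load_cap [ 0.608 -0.314  0.01 ] 0.56 [332. 171.]
side big_weight [0.412 0.112 0.022] 0.45 [334. 242.]
side bottle [0.429 0.013 0.039] 0.71 [346. 214.]
side big_cube [0.419 0.228 0.04 ] 0.68 [303. 261.]
side small_weight [ 0.405 -0.314  0.015] 0.59 [399. 179.]
```

```bash
python3 - <<'E'
from h import *
import pickle
c=pickle.load(open("top.pkl","rb"))
im=c["color"][:,:,::-1]
cv2.imwrite("pics/topcrop.png",cv2.resize(im[130:280,180:480],(800,400),interpolation=cv2.INTER_CUBIC))
a=cv2.resize(im[245:280,230:270],(400,350),interpolation=cv2.INTER_NEAREST);b=cv2.resize(im[245:280,428:468],(400,350),interpolation=cv2.INTER_NEAREST)
cv2.imwrite("pics/weights.png",np.hstack([a,b]))
E
```

```text
(no output)
```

View pics/topcrop.png

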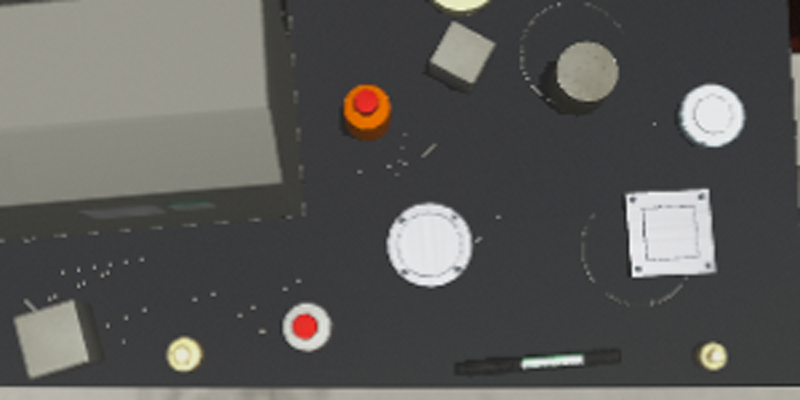

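View pics/weights.png

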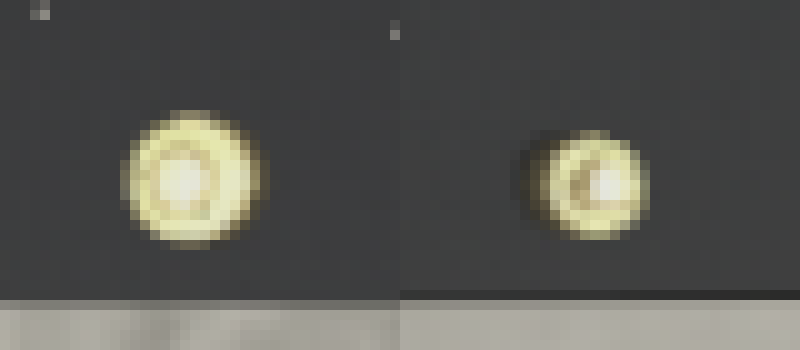

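```bash
cat >> h.py <<'E'
def cloud(c):
    h,w=c["depth"].shape; vv,uu=np.mgrid[0:h,0:w]
    p=cv2.undistortPoints(np.stack([uu,vv],-1).reshape(-1,1,2).astype(float),c["camera_matrix"],np.array(c["D"],float)).reshape(h,w,2)
    d=c["depth"]; P=np.dstack([p[...,0]*d,p[...,1]*d,d])
    W=P@R.from_quat(c["rotation"]).as_matrix().T+np.array(c["xyz"]); W[d==0]=np.nan
    return W
def top(c,xy,z,rad,tol=.005):
    W=cloud(c); m=(np.hypot(W[...,0]-xy[0],W[...,1]-xy[1])<rad)&(abs(W[...,2]-z)<tol)
    Q=W[m]; rc=cv2.minAreaRect(Q[:,:2].astype(np.float32)*1000); cc=cv2.minEnclosingCircle(Q[:,:2].astype(np.float32)*1000)
    return len(Q),np.round(Q.mean(0)*1000,1),np.round(rc[0],1),np.round(rc[1],1),round(rc[2],1),np.round(cc[0],1),round(cc[1],1)
E
python3 - <<'E'
from h import *
import pickle
c=pickle.load(open("top.pkl","rb"))
for n,xy,z,rad in [("rp",(.505,-.09),.008,.05),("sp",(.515,-.299),.008,.06),("core",(.631,-.219),.053,.04),("cap",(.61,-.333),.014,.04),("bw",(.411,.1),.028,.025),("bwk",(.411,.1),.036,.025),("sc",(.654,-.119),.04,.04),("bot",(.437,.002),.07,.03),("bc",(.425,.201),.05,.05),("sw",(.41,-.319),.022,.03),("swk",(.41,-.319),.03,.03),("orange",(.6,-.044),.07,.03)]:
    try: print(n,*top(c,xy,z,rad,.004))
    except Exception as e: print(n,e)
E
```

```text
rp 766 [503.5 -95.1   8.1] [505.3 -92.5] [75.7 68.8] 65.4 [506.  -85.6] 44.9
sp 998 [ 512.3 -295.6    8. ] [ 512.6 -296.1] [70.6 71.9] 2.4 [ 512.6 -296.3] 48.3
core 420 [ 638.5 -223.    52.8] [ 638.1 -223. ] [49.6 48.3] 89.7 [ 638.9 -223.1] 25.6
cap 417 [ 610.9 -333.4   13.9] [ 611.2 -333.6] [50.3 51.3] 43.9 [ 611.4 -334.7] 27.0
bw 35 [414.7 101.6  25.3] [413.5 103.3] [24.1 23.1] 56.5 [413.9 102.4] 13.3
bwk 41 [413.3 102.5  34.8] [413.  102.5] [12.8 13.3] 1.5 [413.2 102.7] 7.8
sc 329 [ 658.7 -123.1   39.8] [ 659.1 -123. ] [39.9 40.8] 60.6 [ 658.9 -122.9] 27.0
bot 70 [435.2   2.8  68.9] [435.3   2.6] [16.4 18.5] 0.3 [435.3   2.5] 9.7
bc 518 [426.1 203.3  49.7] [425.7 203.6] [49.6 48.8] 16.9 [425.1 203.3] 33.4
sw 42 [ 411.4 -322.6   20.2] [ 412.4 -324.1] [18.2 19.3] 89.5 [ 411.9 -324. ] 10.2
swk 25 [ 412.1 -323.4   29.5] [ 412.3 -323.5] [ 9.8 10.6] 89.5 [ 412.2 -323.5] 5.8
orange 63 [611.4 -44.6  69.1] [611.4 -44.4] [18.4 17.9] 13.4 [611.6 -45. ] 9.8
```

```bash
python3 - <<'E'
from h import *
import pickle
W=np.vstack([cloud(pickle.load(open(n+".pkl","rb"))).reshape(-1,3) for n in ("top","side")])
W=W[~np.isnan(W[:,0])]
m=(W[:,2]>.06)&(W[:,2]<.45)&(W[:,0]>.38)&(W[:,0]<.85)&(W[:,1]>-.45)&(W[:,1]<.3)
W=W[m]
H={}
for p in W:
    k=(int(p[0]//.04),int(np.floor(p[1]/.04))); H[k]=max(H.get(k,0),p[2])
ys=range(-12,8)
print("x\\y  "+" ".join(f"{y*40:4d}" for y in ys))
for x in range(9,22): print(f"{x*40:4d} "+" ".join(f"{int(H.get((x,y),0)*1000):4d}" for y in ys))
E
```

```text
x\y  -480 -440 -400 -360 -320 -280 -240 -200 -160 -120  -80  -40    0   40   80  120  160  200  240  280
 360    0    0    0    0    0    0    0    0    0    0    0    0    0    0    0    0    0    0    0    0
 400    0    0    0    0    0    0    0    0    0    0    0   71   71    0    0    0    0    0    0    0
 440    0    0    0    0    0    0    0    0    0    0    0   69   70    0    0    0    0    0    0    0
 480    0    0    0    0    0    0    0    0    0    0    0    0    0  186  192  195  198  201  208  210
 520    0    0    0    0    0    0    0    0    0    0    0    0  225  231  234  234  235  237  236  259
 560    0    0    0    0    0    0    0    0    0    0    0    0  236  237  237  237  236  260  265  266
 600    0    0    0    0    0    0    0    0    0    0   73   72  236  237  237  272  275  278  360  382
 640    0    0    0    0    0    0    0    0    0    0    0    0  303  307  321  310  314  449  449  381
 680    0    0    0    0    0    0    0    0    0    0    0    0  335  340  342  345  348  349  362  378
 720    0    0    0   80   80   81  123    0    0    0  123  124  369  374  375  379  379  381  347  241
 760    0    0    0   79   80   79  140  140  141    0  209  208  383  383  384  384  384  384  382  235
 800    0    0   91   91    0    0  139    0  140   90  210  208  381  382    0  380    0    0  317  232
 840    0    0   89   88   86    0  139    0  139  118  192    0    0    0    0    0    0    0    0    0
```

```bash
python3 - <<'E'
from h import *
import pickle
W=np.vstack([cloud(pickle.load(open(n+".pkl","rb"))).reshape(-1,3) for n in ("top",)])
W=W[~np.isnan(W[:,0])]
m=(W[:,2]>.06)&(W[:,2]<.45)&(W[:,0]>.68)&(W[:,0]<.85)&(W[:,1]>-.45)&(W[:,1]<.02)
W=W[m]
H={}
for p in W:
    k=(int(p[0]//.01),int(np.floor(p[1]/.02))); H[k]=max(H.get(k,0),p[2])
ys=range(-20,1)
print("x\\y  "+" ".join(f"{y*20:4d}" for y in ys))
for x in range(68,80): print(f"{x*10:4d} "+" ".join(f"{int(H.get((x,y),0)*1000):4d}" for y in ys))
c=pickle.load(open("top.pkl","rb"))
cv2.imwrite("pics/back.png",cv2.resize(c["color"][20:220,280:480,::-1],(600,600),interpolation=cv2.INTER_CUBIC))
E
```

```text
x\y  -400 -380 -360 -340 -320 -300 -280 -260 -240 -220 -200 -180 -160 -140 -120 -100  -80  -60  -40  -20    0
 680    0    0    0    0    0    0    0    0    0    0    0    0    0    0    0    0    0    0    0    0  305
 690    0    0    0    0    0    0    0    0    0    0    0    0    0    0    0    0    0    0    0    0  310
 700    0    0    0    0    0    0    0    0    0    0    0    0    0    0    0    0    0    0    0    0  307
 710    0    0    0    0    0    0    0    0    0    0    0    0    0    0    0    0    0    0    0    0  184
 720    0    0    0    0    0    0    0    0    0    0    0    0    0    0    0    0    0    0    0    0  124
 730    0    0    0    0   79   76    0    0   97    0    0    0    0    0    0    0    0    0    0    0  119
 740    0    0    0   78   79   80   81    0  117  110    0    0    0    0    0    0    0    0   98    0    0
 750    0    0    0   80    0   73   78    0  120  123    0    0    0    0    0    0    0  123  124  122    0
 760    0    0    0   78    0    0   79    0  117  140  140  140  139    0    0    0    0  153  156  153    0
 770    0    0    0   78    0   76   78    0    0  138    0  115  141    0    0    0   76  154  187  156  105
 780    0    0    0   79   76   79    0    0  138  137    0    0  137  138    0    0   85  155  203  156  181
 790    0    0    0    0   80   79    0    0  140    0    0    0    0  139    0    0    0  209  208  153    0
```

View pics/back.png

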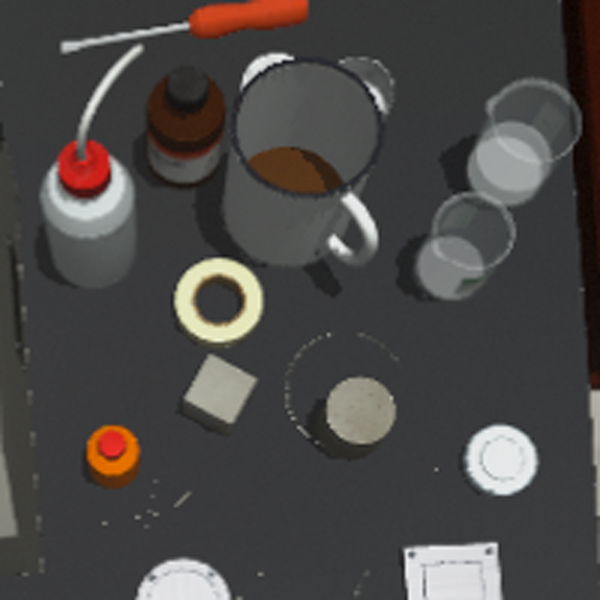

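```bash
cat >> h.py <<'E'
def go(x,y,zg,phi):
    "shift (m, tool axes) and turn (turns) to bring grasp point to x,y,zg (m) with tool y axis at world angle phi deg"
    s=monitor.read_state(); M=R.from_quat(s["eef_rot"])
    # target orientation: z down, y at phi
    f=np.radians(phi); yt=np.array([np.cos(f),np.sin(f),0]); zt=np.array([0,0,-1.]); T=R.from_matrix(np.stack([np.cross(yt,zt),yt,zt],1))
    d=M.inv().apply(np.array([x,y,zg+r.grip_depth])-s["ee_pos"]); rv=(M.inv()*T).as_rotvec()/(2*np.pi)
    my=M.as_matrix()[:,1]
    print("t",s["time"],"grasp",np.round(s["ee_pos"]+M.apply([0,0,r.grip_depth]),4),"phi",np.degrees(np.arctan2(my[1],my[0])).round(1),"w",round(float(s["width"]),4),"F",np.round(s["ft_force"],1))
    print("shift",np.round(d,4),"rot",np.round(rv,4))
E
python3 -c "
from h import *
go(.6385,-.223,.12,-50)"
```

```text
t 1.65 grasp [ 0.2276 -0.5821  0.2413] phi -68.6 w 0.0868 F [ 0.1 -0.2  0.6]
shift [ 0.5134 -0.1848  0.1213] rot [ 0.     -0.     -0.0518]
```

Emit:
drive_tool --plan '[{"x": 0.5134,"y": -0.1848,"z": 0.05,"rz": -0.0518,"fingers": 1},{"x": 0.5134,"y": -0.1848,"z": 0.05,"rz": -0.0518,"fingers": 1},{"x": 0.5134,"y": -0.1848,"z": 0.05,"rz": -0.0518,"fingers": 1},{"x": 0.5134,"y": -0.1848,"z": 0.05,"rz": -0.0518,"fingers": 1},{"x": 0.5134,"y": -0.1848,"z": 0.05,"rz": -0.0518,"fingers": 1},{"x": 0.5134,"y": -0.1848,"z": 0.05,"rz": -0.0518,"fingers": 1},{"x": 0.5134,"y": -0.1848,"z": 0.05,"rz": -0.0518,"fingers": 1},{"x": 0.5134,"y": -0.1848,"z": 0.05,"rz": -0.0518,"fingers": 1},{"x": 0.5134,"y": -0.1848,"z": 0.05,"rz": -0.0518,"fingers": 1},{"x": 0.5134,"y": -0.1848,"z": 0.05,"rz": -0.0518,"fingers": 1},{"x": 0.5134,"y": -0.1848,"z": 0.12,"rz": -0.0518,"fingers": 1},{"x": 0.5134,"y": -0.1848,"z": 0.12,"rz": -0.0518,"fingers": 1}]' --squeeze 25

```text
validation failed for argument at $.pl...
```

```bash
python3 -c "
from h import *
go(.6385,-.223,.03,-50)
c=viewer.camera('wrist');cv2.imwrite('pics/w1.png',c['color'][:,:,::-1])
for n,xy,z in [('core',(.6385,-.223),.053),('cap',(.611,-.3335),.014),('sp',(.5125,-.296),.008),('sc',(.659,-.123),.04)]:
  try: print(n,*top(c,xy,z,.05,.004))
  except Exception as e: print(n,'none')
"
```

```text
t 1.65 grasp [ 0.2276 -0.5821  0.2413] phi -68.6 w 0.0868 F [ 0.1 -0.2  0.6]
shift [ 0.5134 -0.1848  0.2113] rot [ 0.     -0.     -0.0518]
core 0 [nan nan nan] [0. 0.] [0. 0.] 0.0 [0. 0.] 0.0
cap 0 [nan nan nan] [0. 0.] [0. 0.] 0.0 [0. 0.] 0.0
sp 0 [nan nan nan] [0. 0.] [0. 0.] 0.0 [0. 0.] 0.0
sc 0 [nan nan nan] [0. 0.] [0. 0.] 0.0 [0. 0.] 0.0h.py:26: RuntimeWarning: Mean of empty slice.
  return len(Q),np.round(Q.mean(0)*1000,1),np.round(rc[0],1),np.round(rc[1],1),round(rc[2],1),np.round(cc[0],1),round(cc[1],1)
  ret = um.true_divide(
```

View pics/w1.png

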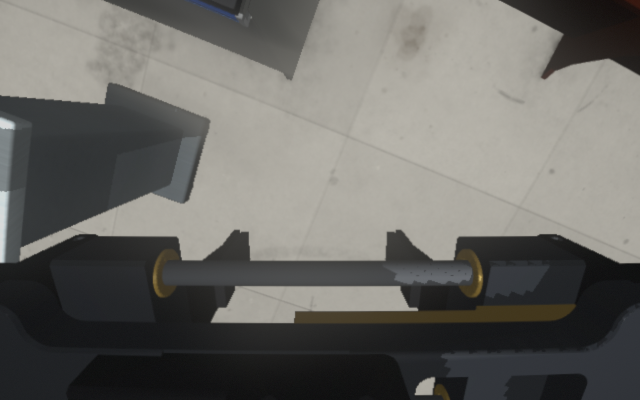

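Emit:
drive_tool --plan '[{"rx": 0,"ry": 0,"rz": -0.052,"x": 0.513,"y": -0.185,"z": 0.05,"fingers": 1},{"rx": 0,"ry": 0,"rz": -0.052,"x": 0.513,"y": -0.185,"z": 0.05,"fingers": 1}]' --squeeze 25

```text
time: 1.95
ee_pos: [0.3221, -0.4993, 0.2808]
eef_rot: [0.939, 0.344, 0.0, 0.0]
ft_force: [0.8, 0.3, 0.3]
width: 0.087
```

```bash
python3 -c "
from h import *
go(.6385,-.223,.12,-50)"
```

```text
t 1.95 grasp [ 0.3221 -0.4993  0.2298] phi -49.7 w 0.087 F [0.8 0.3 0.3]
shift [ 0.42   -0.0062  0.1097] rot [0.0001 0.     0.0008]
```

Emit:
drive_tool --plan '[{"x": 0.42,"y": -0.006,"z": 0.03,"fingers": 1},{"x": 0.42,"y": -0.006,"z": 0.03,"fingers": 1},{"x": 0.42,"y": -0.006,"z": 0.03,"fingers": 1},{"x": 0.42,"y": -0.006,"z": 0.03,"fingers": 1},{"x": 0.42,"y": -0.006,"z": 0.03,"fingers": 1},{"x": 0.42,"y": -0.006,"z": 0.03,"fingers": 1},{"x": 0.42,"y": -0.006,"z": 0.11,"fingers": 1},{"x": 0.42,"y": -0.006,"z": 0.11,"fingers": 1},{"x": 0.42,"y": -0.006,"z": 0.11,"fingers": 1},{"x": 0.42,"y": -0.006,"z": 0.11,"fingers": 1}]'

```text
validation failed for argument at $.pl...
```

```bash
python3 -c "
from h import *
go(.6385,-.223,.03,-50)
c=viewer.camera('wrist');cv2.imwrite('pics/w2.png',c['color'][:,:,::-1])
for n,xy,z in [('core',(.6385,-.223),.053),('cap',(.611,-.3335),.014),('sp',(.5125,-.296),.008),('sc',(.659,-.123),.04)]:
  try: print(n,*top(c,xy,z,.05,.004))
  except Exception as e: print(n,'none')
" 2>/dev/null
```

```text
t 1.95 grasp [ 0.3221 -0.4993  0.2298] phi -49.7 w 0.087 F [0.8 0.3 0.3]
shift [ 0.4201 -0.0062  0.1997] rot [0.0001 0.     0.0008]
core 0 [nan nan nan] [0. 0.] [0. 0.] 0.0 [0. 0.] 0.0
cap 0 [nan nan nan] [0. 0.] [0. 0.] 0.0 [0. 0.] 0.0
sp 0 [nan nan nan] [0. 0.] [0. 0.] 0.0 [0. 0.] 0.0
sc 0 [nan nan nan] [0. 0.] [0. 0.] 0.0 [0. 0.] 0.0
```

View pics/w2.png

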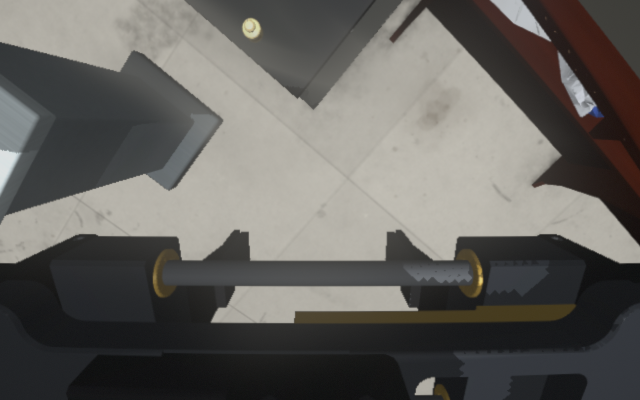

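Emit:
drive_tool --plan '[{"rx": 0,"ry": 0,"rz": 0,"x": 0.42,"y": -0.006,"z": 0.03,"fingers": 1},{"rx": 0,"ry": 0,"rz": 0,"x": 0.42,"y": -0.006,"z": 0.03,"fingers": 1},{"rx": 0,"ry": 0,"rz": 0,"x": 0.42,"y": -0.006,"z": 0.03,"fingers": 1},{"rx": 0,"ry": 0,"rz": 0,"x": 0.42,"y": -0.006,"z": 0.03,"fingers": 1},{"rx": 0,"ry": 0,"rz": 0,"x": 0.42,"y": -0.006,"z": 0.03,"fingers": 1},{"rx": 0,"ry": 0,"rz": 0,"x": 0.42,"y": -0.006,"z": 0.03,"fingers": 1},{"rx": 0,"ry": 0,"rz": 0,"x": 0.42,"y": -0.006,"z": 0.11,"fingers": 1},{"rx": 0,"ry": 0,"rz": 0,"x": 0.42,"y": -0.006,"z": 0.11,"fingers": 1},{"rx": 0,"ry": 0,"rz": 0,"x": 0.42,"y": -0.006,"z": 0.11,"fingers": 1},{"rx": 0,"ry": 0,"rz": 0,"x": 0.42,"y": -0.006,"z": 0.11,"fingers": 1}]'

```text
time: 3.25
ee_pos: [0.6389, -0.2264, 0.1725]
eef_rot: [0.94, 0.342, 0.001, 0.001]
ft_force: [-0.0, -0.0, 0.6]
width: 0.0872
```

```bash
python3 -c "
from h import *
go(.6385,-.223,.03,-50)
c=viewer.camera('wrist');cv2.imwrite('pics/w3.png',c['color'][:,:,::-1])
for n,xy,z in [('core',(.6385,-.223),.053),('cap',(.611,-.3335),.014),('sp',(.5125,-.296),.008),('sc',(.659,-.123),.04)]:
  try: print(n,*top(c,xy,z,.05,.004))
  except Exception as e: print(n,'none')
" 2>/dev/null
```

```text
t 3.25 grasp [ 0.639  -0.2265  0.1215] phi -50.0 w 0.0872 F [-0.  -0.   0.6]
shift [ 0.0019 -0.0031  0.0915] rot [ 0.0003 -0.0001  0.    ]
core 2891 [ 640.6 -222.8   53.5] [ 640.  -223.3] [49.6 49.7] 39.6 [ 639.7 -223.4] 25.2
cap 942 [ 605.  -338.3   14.6] [ 604.1 -339.6] [30.2 50.9] 39.8 [ 608.9 -335.6] 26.0
sp 1190 [ 528.4 -275.3    8.3] [ 519.8 -285.5] [59.3 51.7] 1.9 [ 519.5 -286. ] 38.8
sc 2730 [ 660.6 -124.    40.5] [ 659.9 -123.7] [40.1 40.5] 61.0 [ 659.8 -123.9] 27.6
```

View pics/w3.png

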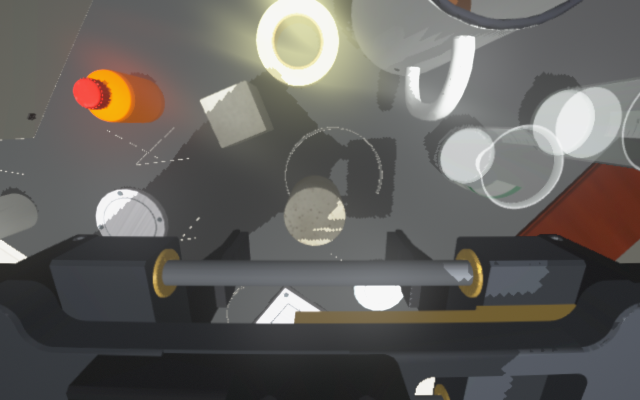

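Emit:
drive_tool --plan '[{"rx": 0,"ry": 0,"rz": 0,"x": 0.002,"y": -0.002,"z": 0.05,"fingers": 1},{"rx": 0,"ry": 0,"rz": 0,"x": 0.002,"y": -0.002,"z": 0.091,"fingers": 1},{"rx": 0,"ry": 0,"rz": 0,"x": 0.002,"y": -0.002,"z": 0.091,"fingers": 1},{"rx": 0,"ry": 0,"rz": 0,"x": 0.002,"y": -0.002,"z": 0.091,"fingers": 1},{"rx": 0,"ry": 0,"rz": 0,"x": 0.002,"y": -0.002,"z": 0.091,"fingers": 0},{"rx": 0,"ry": 0,"rz": 0,"x": 0.002,"y": -0.002,"z": 0.091,"fingers": 0},{"rx": 0,"ry": 0,"rz": 0,"x": 0.002,"y": -0.002,"z": 0.091,"fingers": 0},{"rx": 0,"ry": 0,"rz": 0,"x": 0.002,"y": -0.002,"z": 0.091,"fingers": 0}]' --squeeze 25

```text
time: 4.3
ee_pos: [0.6391, -0.2222, 0.08]
eef_rot: [0.939, 0.343, 0.0, 0.0]
ft_force: [0.6, -0.1, 0.5]
width: 0.0551
```

```bash
python3 -c "
from h import *
go(.504,-.096,.12,-20)
"
```

```text
t 4.3 grasp [ 0.6391 -0.2223  0.029 ] phi -49.9 w 0.0551 F [ 0.6 -0.1  0.5]
shift [-0.0221 -0.1836 -0.091 ] rot [ 0.      0.     -0.0831]
```

Emit:
drive_tool --plan '[{"rx": 0,"ry": 0,"rz": 0,"x": 0,"y": 0,"z": 0,"fingers": 0},{"rx": 0,"ry": 0,"rz": 0,"x": 0,"y": 0,"z": 0,"fingers": 0},{"rx": 0,"ry": 0,"rz": 0,"x": 0,"y": 0,"z": 0,"fingers": 0},{"rx": 0,"ry": 0,"rz": 0,"x": 0,"y": 0,"z": -0.05,"fingers": 0},{"rx": 0,"ry": 0,"rz": 0,"x": 0,"y": 0,"z": -0.09,"fingers": 0},{"rx": 0,"ry": 0,"rz": -0.083,"x": -0.022,"y": -0.184,"z": -0.09,"fingers": 0},{"rx": 0,"ry": 0,"rz": -0.083,"x": -0.022,"y": -0.184,"z": -0.09,"fingers": 0},{"rx": 0,"ry": 0,"rz": -0.083,"x": -0.022,"y": -0.184,"z": -0.09,"fingers": 0},{"rx": 0,"ry": 0,"rz": -0.083,"x": -0.022,"y": -0.184,"z": -0.09,"fingers": 0},{"rx": 0,"ry": 0,"rz": -0.083,"x": -0.022,"y": -0.184,"z": -0.09,"fingers": 0},{"rx": 0,"ry": 0,"rz": -0.083,"x": -0.022,"y": -0.184,"z": -0.09,"fingers": 0}]'

```text
time: 5.68
ee_pos: [0.5044, -0.0965, 0.1698]
eef_rot: [0.82, 0.573, 0.0, 0.0]
ft_force: [0.0, -0.6, -2.1]
width: 0.0498
```

```bash
python3 -c "
from h import *
go(.5043,-.0962,.039,-20)
c=viewer.camera('wrist');cv2.imwrite('pics/w4.png',c['color'][:,:,::-1])
for n,xy,z in [('core',(.504,-.096),.145),('rp',(.504,-.096),.008)]:
  try: print(n,*top(c,xy,z,.05,.01))
  except Exception as e: print(n,'none')
c=viewer.camera('top');cv2.imwrite('pics/t4.png',c['color'][:,:,::-1])
for n,xy,z in [('core',(.504,-.096),.145),('rp',(.504,-.096),.008)]:
  try: print(n,*top(c,xy,z,.05,.01))
  except Exception as e: print(n,'none')
" 2>/dev/null
```

```text
t 5.675 grasp [ 0.5044 -0.0964  0.1188] phi -20.1 w 0.0498 F [ 0.  -0.6 -2.1]
shift [ 0.0002 -0.0002  0.0798] rot [ 0.0001 -0.     -0.0004]
core 5320 [506.3 -93.1 143.6] [506.8 -92.6] [41.3 75.6] 70.7 [509.2 -85.9] 37.8
rp 5407 [508.9 -81.5   4.3] [507.1 -87.3] [80.6 99.5] 71.3 [504. -96.] 50.0
core 0 [nan nan nan] [0. 0.] [0. 0.] 0.0 [0. 0.] 0.0
rp 0 [nan nan nan] [0. 0.] [0. 0.] 0.0 [0. 0.] 0.0
```

View pics/w4.png

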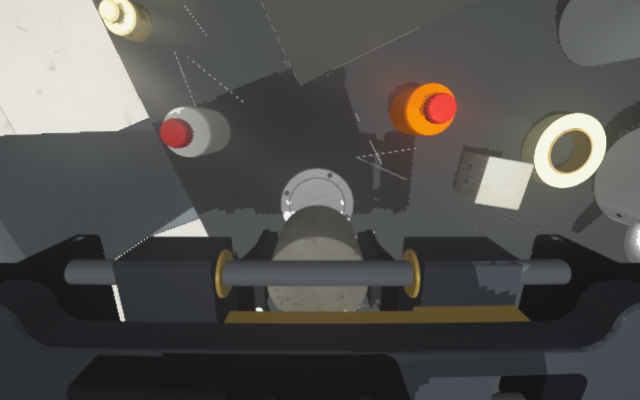

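Emit:
drive_tool --plan '[{"rx": 0,"ry": 0,"rz": 0,"x": 0,"y": 0,"z": 0.05,"fingers": 0},{"rx": 0,"ry": 0,"rz": 0,"x": 0,"y": 0,"z": 0.07,"fingers": 0},{"rx": 0,"ry": 0,"rz": 0,"x": 0,"y": 0,"z": 0.078,"fingers": 0},{"rx": 0,"ry": 0,"rz": 0,"x": 0,"y": 0,"z": 0.081,"fingers": 0},{"rx": 0,"ry": 0,"rz": 0,"x": 0,"y": 0,"z": 0.081,"fingers": 0},{"rx": 0,"ry": 0,"rz": 0,"x": 0,"y": 0,"z": 0.081,"fingers": 0}]'

```text
time: 6.52
ee_pos: [0.5043, -0.0958, 0.0897]
eef_rot: [0.819, 0.573, 0.0, 0.001]
ft_force: [0.8, 0.2, -2.8]
width: 0.05
```

```bash
python3 -c "
from h import *
go(.611,-.3335,.12,-50)
"
```

```text
t 6.525 grasp [ 0.5044 -0.0958  0.0387] phi -20.0 w 0.05 F [ 0.8  0.2 -2.8]
shift [-0.1867  0.1818 -0.0811] rot [ 0.0002 -0.0001  0.0832]
```

Emit:
drive_tool --plan '[{"rx": 0,"ry": 0,"rz": 0,"x": 0,"y": 0,"z": 0.002,"fingers": 0},{"rx": 0,"ry": 0,"rz": 0,"x": 0,"y": 0,"z": 0.002,"fingers": 0},{"rx": 0,"ry": 0,"rz": 0,"x": 0,"y": 0,"z": 0.002,"fingers": 1},{"rx": 0,"ry": 0,"rz": 0,"x": 0,"y": 0,"z": 0.002,"fingers": 1},{"rx": 0,"ry": 0,"rz": 0,"x": 0,"y": 0,"z": 0.002,"fingers": 1},{"rx": 0,"ry": 0,"rz": 0,"x": 0,"y": 0,"z": 0.002,"fingers": 1},{"rx": 0,"ry": 0,"rz": 0,"x": 0,"y": 0,"z": -0.05,"fingers": 1},{"rx": 0,"ry": 0,"rz": 0,"x": 0,"y": 0,"z": -0.09,"fingers": 1},{"rx": 0,"ry": 0,"rz": 0,"x": 0,"y": 0,"z": -0.09,"fingers": 1}]'

```text
time: 7.65
ee_pos: [0.5054, -0.0958, 0.1819]
eef_rot: [0.819, 0.573, 0.002, 0.002]
ft_force: [-0.8, -0.2, 0.2]
width: 0.0869
```

```bash
python3 -c "
from h import *
go(.611,-.3335,.12,-50)
c=viewer.camera('wrist');cv2.imwrite('pics/w5.png',c['color'][:,:,::-1])
for n,xy,z in [('core',(.504,-.096),.061),('rp',(.504,-.096),.008)]:
  try: print(n,*top(c,xy,z,.045,.004))
  except Exception as e: print(n,'none')
" 2>/dev/null
```

```text
t 7.65 grasp [ 0.5057 -0.0959  0.1309] phi -20.0 w 0.0869 F [-0.8 -0.2  0.2]
shift [-0.1871  0.1806  0.0118] rot [ 0.0009 -0.0003  0.0832]
core 2829 [505.1 -95.4  61.5] [504.6 -96.3] [50.2 49.1] 71.9 [504.7 -96.3] 25.2
rp 1131 [510.5 -79.9   8.6] [508.7 -86.9] [49.6 69. ] 68.1 [505. -96.] 35.0
```

Emit:
drive_tool --plan '[{"rx": 0,"ry": 0,"rz": 0.083,"x": -0.187,"y": 0.181,"z": 0,"fingers": 1},{"rx": 0,"ry": 0,"rz": 0.083,"x": -0.187,"y": 0.181,"z": 0,"fingers": 1},{"rx": 0,"ry": 0,"rz": 0.083,"x": -0.187,"y": 0.181,"z": 0,"fingers": 1},{"rx": 0,"ry": 0,"rz": 0.083,"x": -0.187,"y": 0.181,"z": 0,"fingers": 1},{"rx": 0,"ry": 0,"rz": 0.083,"x": -0.187,"y": 0.181,"z": 0.01,"fingers": 1},{"rx": 0,"ry": 0,"rz": 0.083,"x": -0.187,"y": 0.181,"z": 0.06,"fingers": 1},{"rx": 0,"ry": 0,"rz": 0.083,"x": -0.187,"y": 0.181,"z": 0.06,"fingers": 1},{"rx": 0,"ry": 0,"rz": 0.083,"x": -0.187,"y": 0.181,"z": 0.06,"fingers": 1}]'

```text
time: 8.7
ee_pos: [0.6101, -0.3328, 0.1197]
eef_rot: [0.939, 0.343, 0.0, -0.0]
ft_force: [0.3, -0.5, -0.1]
width: 0.0872
```

```bash
python3 -c "
from h import *
go(.611,-.3335,.0215,-50)
c=viewer.camera('wrist');cv2.imwrite('pics/w6.png',c['color'][:,:,::-1])
for n,xy,z in [('cap',(.611,-.3335),.014),]:
  try: print(n,*top(c,xy,z,.045,.004))
  except Exception as e: print(n,'none')
" 2>/dev/null
```

```text
t 8.7 grasp [ 0.6101 -0.3327  0.0687] phi -49.9 w 0.0872 F [ 0.3 -0.5 -0.1]
shift [0.0002 0.0012 0.0472] rot [ 0.     -0.      0.0004]
cap 3614 [ 613.4 -333.4   14.6] [ 612.4 -334.3] [53.2 53. ] 43.4 [ 612.1 -334.5] 27.0
```

View pics/w6.png

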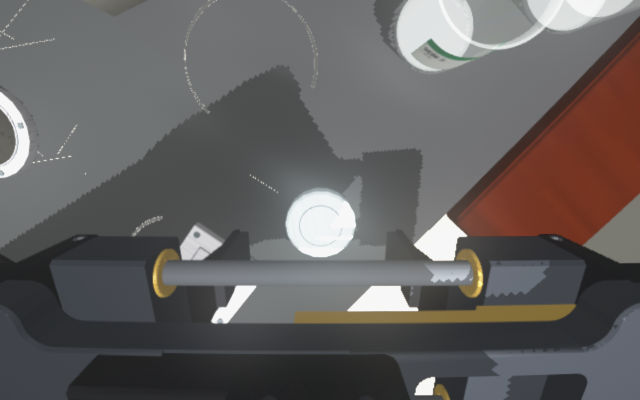

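Emit:
drive_tool --plan '[{"rx": 0,"ry": 0,"rz": 0,"x": 0.001,"y": 0.002,"z": 0.03,"fingers": 1},{"rx": 0,"ry": 0,"rz": 0,"x": 0.001,"y": 0.002,"z": 0.043,"fingers": 1},{"rx": 0,"ry": 0,"rz": 0,"x": 0.001,"y": 0.002,"z": 0.047,"fingers": 1},{"rx": 0,"ry": 0,"rz": 0,"x": 0.001,"y": 0.002,"z": 0.047,"fingers": 0},{"rx": 0,"ry": 0,"rz": 0,"x": 0.001,"y": 0.002,"z": 0.047,"fingers": 0},{"rx": 0,"ry": 0,"rz": 0,"x": 0.001,"y": 0.002,"z": 0.047,"fingers": 0},{"rx": 0,"ry": 0,"rz": 0,"x": 0.001,"y": 0.002,"z": 0.047,"fingers": 0},{"rx": 0,"ry": 0,"rz": 0,"x": 0.001,"y": 0.002,"z": 0.047,"fingers": 0},{"rx": 0,"ry": 0,"rz": 0,"x": 0.001,"y": 0.002,"z": 0.047,"fingers": 0},{"rx": 0,"ry": 0,"rz": 0,"x": 0.001,"y": 0.002,"z": 0.047,"fingers": 0}]' --squeeze 20

```text
time: 10.0
ee_pos: [0.6119, -0.3343, 0.0721]
eef_rot: [0.939, 0.343, 0.0, 0.0]
ft_force: [-1.1, 0.1, 3.2]
width: 0.0527
```

```bash
python3 -c "
from h import *
go(.5043,-.096,.14,-20)
"
```

```text
t 10.0 grasp [ 0.6119 -0.3343  0.0211] phi -49.9 w 0.0527 F [-1.1  0.1  3.2]
shift [ 0.0711 -0.2516 -0.119 ] rot [ 0.0001 -0.     -0.0831]
```

Emit:
drive_tool --plan '[{"rx": 0,"ry": 0,"rz": 0,"x": 0,"y": 0,"z": -0.05,"fingers": 0},{"rx": 0,"ry": 0,"rz": 0,"x": 0,"y": 0,"z": -0.119,"fingers": 0},{"rx": 0,"ry": 0,"rz": -0.083,"x": 0.071,"y": -0.252,"z": -0.119,"fingers": 0},{"rx": 0,"ry": 0,"rz": -0.083,"x": 0.071,"y": -0.252,"z": -0.119,"fingers": 0},{"rx": 0,"ry": 0,"rz": -0.083,"x": 0.071,"y": -0.252,"z": -0.119,"fingers": 0},{"rx": 0,"ry": 0,"rz": -0.083,"x": 0.071,"y": -0.252,"z": -0.119,"fingers": 0},{"rx": 0,"ry": 0,"rz": -0.083,"x": 0.071,"y": -0.252,"z": -0.119,"fingers": 0},{"rx": 0,"ry": 0,"rz": -0.083,"x": 0.071,"y": -0.252,"z": -0.119,"fingers": 0},{"rx": 0,"ry": 0,"rz": -0.083,"x": 0.071,"y": -0.252,"z": -0.119,"fingers": 0}]'

```text
time: 11.12
ee_pos: [0.5042, -0.0972, 0.1907]
eef_rot: [0.82, 0.572, -0.0, 0.0]
ft_force: [0.7, -0.0, -0.5]
width: 0.0528
```

```bash
python3 -c "
from h import *
go(.5043,-.096,.0825,-20)
c=viewer.camera('wrist');cv2.imwrite('pics/w7.png',c['color'][:,:,::-1])
c=viewer.camera('side');cv2.imwrite('pics/s7.png',cv2.resize(c['color'][100:260,240:440,::-1],(800,640))[:600])
" 2>/dev/null
```

```text
t 11.125 grasp [ 0.5042 -0.0973  0.1397] phi -20.2 w 0.0528 F [ 0.7 -0.  -0.5]
shift [ 0.0012 -0.0004  0.0572] rot [ 0.      0.     -0.0004]
```

View pics/w7.png

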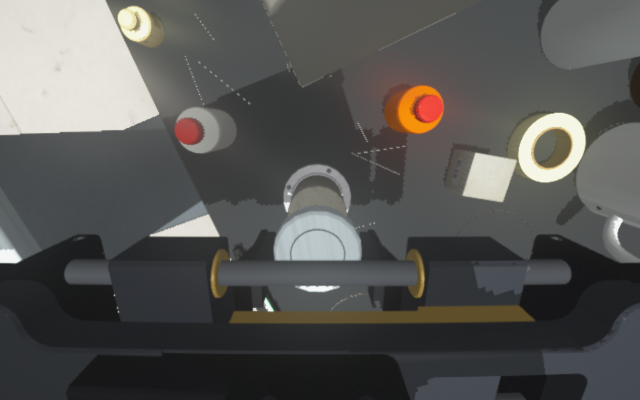

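View pics/s7.png

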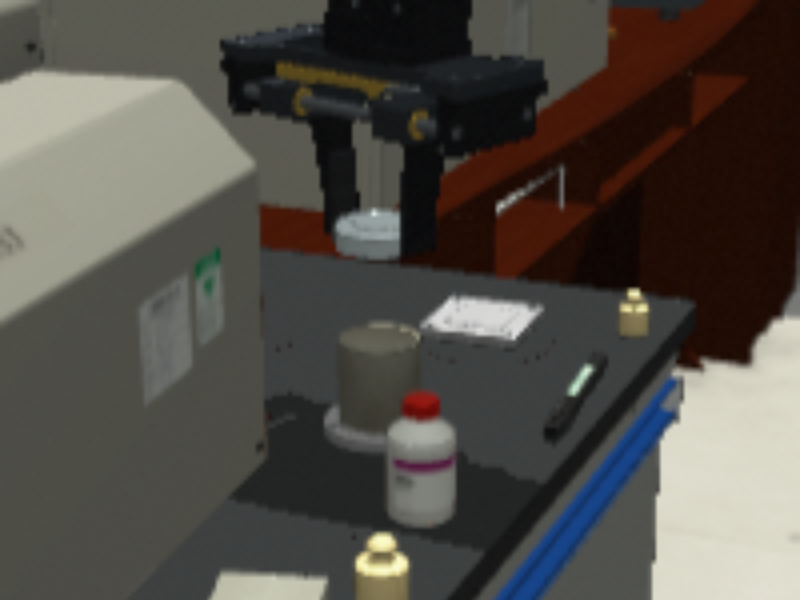

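```bash
python3 -c "
from h import *
c=viewer.camera('wrist')
W=cloud(c)
reg=nets.regions_of('load_cap','wrist')
for g in reg[:2]:
  m=g['region']; Q=W[m]; Q=Q[abs(Q[:,2]-.1335)<.006]
  print(g['confidence'],len(Q),Q.mean(0),cv2.minEnclosingCircle(Q[:,:2].astype(np.float32)*1000),np.ptp(Q[:,2]))
  A=np.c_[Q[:,:2]-Q[:,:2].mean(0),np.ones(len(Q))]; print('slope',np.linalg.lstsq(A,Q[:,2],rcond=None)[0])
go(.5043,-.096,.0825,-20)
" 2>/dev/null
```

```text
0.79 3821 [ 0.50804425 -0.08845874  0.13297109] ((505.1361389160156, -96.58654022216797), 26.5970516204834) 0.007927245072694267
slope [-0.01148078 -0.03002005  0.13297109]
t 11.325 grasp [ 0.5041 -0.0966  0.1396] phi -20.1 w 0.0525 F [-0.2 -0.4 -1. ]
shift [0.0006 0.     0.0571] rot [-0.     -0.     -0.0003]
```

Emit:
drive_tool --plan '[{"rx": 0,"ry": 0,"rz": 0,"x": 0,"y": 0,"z": 0.035,"fingers": 0},{"rx": 0,"ry": 0,"rz": 0,"x": 0,"y": 0,"z": 0.05,"fingers": 0},{"rx": 0,"ry": 0,"rz": 0,"x": 0,"y": 0,"z": 0.056,"fingers": 0},{"rx": 0,"ry": 0,"rz": 0,"x": 0,"y": 0,"z": 0.058,"fingers": 0},{"rx": 0,"ry": 0,"rz": 0,"x": 0,"y": 0,"z": 0.058,"fingers": 0},{"rx": 0,"ry": 0,"rz": 0,"x": 0,"y": 0,"z": 0.058,"fingers": 0}]'

```text
time: 12.08
ee_pos: [0.5042, -0.0958, 0.1335]
eef_rot: [0.819, 0.573, 0.0, 0.0]
ft_force: [-0.3, 0.2, -0.4]
width: 0.0527
```

```bash
python3 -c "
from h import *
go(.413,.1025,.15,-20)
"
```

```text
t 12.075 grasp [ 0.5043 -0.0958  0.0825] phi -20.0 w 0.0527 F [-0.3  0.2 -0.4]
shift [ 0.155  -0.1536 -0.0677] rot [ 0.0002  0.     -0.0001]
```

Emit:
drive_tool --plan '[{"rx": 0,"ry": 0,"rz": 0,"x": 0,"y": 0,"z": 0,"fingers": 1},{"rx": 0,"ry": 0,"rz": 0,"x": 0,"y": 0,"z": 0,"fingers": 1},{"rx": 0,"ry": 0,"rz": 0,"x": 0,"y": 0,"z": 0,"fingers": 1},{"rx": 0,"ry": 0,"rz": 0,"x": 0,"y": 0,"z": 0,"fingers": 1},{"rx": 0,"ry": 0,"rz": 0,"x": 0,"y": 0,"z": -0.05,"fingers": 1},{"rx": 0,"ry": 0,"rz": 0,"x": 0,"y": 0,"z": -0.07,"fingers": 1},{"rx": 0,"ry": 0,"rz": 0,"x": 0,"y": 0,"z": -0.07,"fingers": 1},{"rx": 0,"ry": 0,"rz": 0,"x": 0,"y": 0,"z": -0.07,"fingers": 1}]'

```text
time: 13.08
ee_pos: [0.5034, -0.0958, 0.2019]
eef_rot: [0.819, 0.573, -0.0, -0.0]
ft_force: [0.0, 0.2, -0.2]
width: 0.087
```

```bash
python3 -c "
from h import *
import pickle
go(.4353,.0027,.15,-90);go(.4353,.0027,.15,90)
c=viewer.camera('wrist');cv2.imwrite('pics/w8.png',c['color'][:,:,::-1])
print('cap',*top(c,(.504,-.096),.075,.045,.004));print('bot',*top(c,(.4353,.0027),.07,.03,.004))
for n in ('side','top'):
  W=cloud(pickle.load(open(n+'.pkl','rb'))).reshape(-1,3)
  for y in range(-40,280,20):
    m=(W[:,1]>y/1e3)&(W[:,1]<(y+20)/1e3)&(W[:,0]>.44)&(W[:,0]<.8)
    print(n,y,[round(float(np.min(W[m&(W[:,2]>a)&(W[:,2]<a+.03),0],initial=9)),3) for a in (.075,.105,.135,.165,.195)])
print(monitor.read_state()['joint_positions'].round(2))
"
```

```text
t 13.075 grasp [ 0.5033 -0.0958  0.1509] phi -20.0 w 0.087 F [ 0.   0.2 -0.2]
shift [ 0.0692 -0.0977  0.001 ] rot [-1.000e-04  2.000e-04  1.943e-01]
t 13.075 grasp [ 0.5033 -0.0958  0.1509] phi -20.0 w 0.087 F [ 0.   0.2 -0.2]
shift [ 0.0692 -0.0977  0.001 ] rot [-2.000e-04 -1.000e-04 -3.057e-01]
cap 3034 [505.3 -94.8  75.6] [504.8 -96.1] [53.1 53.5] 27.1 [504.7 -96.4] 27.3
bot 517 [437.1   2.3  69.7] [436.2   2.6] [19.7 19.9] 46.1 [436.5   2.6] 10.7
side -40 [9.0, 9.0, 9.0, 9.0, 9.0]
side -20 [9.0, 9.0, 9.0, 9.0, 9.0]
side 0 [0.524, 0.524, 0.523, 0.523, 0.533]
side 20 [0.522, 0.522, 0.522, 0.522, 0.53]
side 40 [0.52, 0.521, 0.52, 0.521, 0.528]
side 60 [0.519, 0.518, 0.518, 0.519, 0.525]
side 80 [0.517, 0.516, 0.517, 0.518, 0.525]
side 100 [0.516, 0.515, 0.514, 0.516, 0.524]
side 120 [0.514, 0.513, 0.513, 0.514, 0.522]
side 140 [0.513, 0.511, 0.512, 0.512, 0.519]
side 160 [0.511, 0.511, 0.511, 0.511, 0.518]
side 180 [0.51, 0.509, 0.51, 0.51, 0.517]
side 200 [0.508, 0.508, 0.508, 0.508, 0.516]
side 220 [0.507, 0.507, 0.506, 0.506, 0.514]
side 240 [0.505, 0.505, 0.505, 0.505, 0.513]
side 260 [0.503, 0.503, 0.503, 0.503, 0.511]
top -40 [0.749, 0.751, 0.762, 0.778, 0.781]
top -20 [0.75, 0.753, 0.768, 9.0, 9.0]
top 0 [0.526, 0.526, 0.526, 0.526, 0.531]
top 20 [0.524, 0.524, 0.524, 0.524, 0.529]
top 40 [0.523, 0.522, 0.523, 0.522, 0.527]
top 60 [0.521, 0.519, 0.519, 0.521, 0.525]
top 80 [0.519, 0.518, 0.518, 0.519, 0.522]
top 100 [0.518, 0.516, 0.516, 0.518, 0.522]
top 120 [0.516, 0.515, 0.514, 0.516, 0.522]
top 140 [0.514, 0.513, 0.513, 0.515, 0.519]
top 160 [0.513, 0.513, 0.513, 0.513, 0.516]
top 180 [0.512, 0.511, 0.512, 0.512, 0.517]
top 200 [0.51, 0.51, 0.51, 0.51, 0.514]
top 220 [0.508, 0.508, 0.508, 0.508, 0.514]
top 240 [0.507, 0.507, 0.507, 0.507, 0.51]
top 260 [0.505, 0.505, 0.505, 0.505, 0.509]
[ 0.61  0.21 -0.56  1.84  0.12  1.13 -0.35]
```

View pics/w8.png

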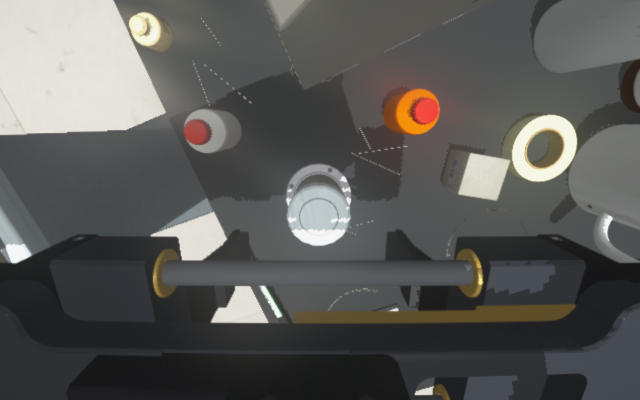

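```bash
python3 -c "
from h import *
go(.42,-.1,.15,-95)"
```

```text
t 13.125 grasp [ 0.5032 -0.0957  0.1507] phi -20.0 w 0.0868 F [-0.3  0.6 -0.7]
shift [-0.0326 -0.0768  0.0008] rot [-2.000e-04  2.000e-04  2.082e-01]
```

Emit:
drive_tool --plan '[{"rx": 0,"ry": 0,"rz": 0,"x": -0.033,"y": -0.077,"z": 0,"fingers": 1},{"rx": 0,"ry": 0,"rz": 0,"x": -0.033,"y": -0.077,"z": 0,"fingers": 1},{"rx": 0,"ry": 0,"rz": 0.208,"x": -0.033,"y": -0.077,"z": 0,"fingers": 1},{"rx": 0,"ry": 0,"rz": 0.208,"x": -0.033,"y": -0.077,"z": 0,"fingers": 1},{"rx": 0,"ry": 0,"rz": 0.208,"x": -0.033,"y": -0.077,"z": 0,"fingers": 1},{"rx": 0,"ry": 0,"rz": 0.208,"x": -0.033,"y": -0.077,"z": 0,"fingers": 1},{"rx": 0,"ry": 0,"rz": 0.208,"x": -0.033,"y": -0.077,"z": 0,"fingers": 1},{"rx": 0,"ry": 0,"rz": 0.208,"x": -0.033,"y": -0.077,"z": 0,"fingers": 1},{"rx": 0,"ry": 0,"rz": 0.208,"x": -0.033,"y": -0.077,"z": 0,"fingers": 1},{"rx": 0,"ry": 0,"rz": 0.208,"x": -0.033,"y": -0.077,"z": 0,"fingers": 1}]'

```text
time: 14.38
ee_pos: [0.4198, -0.1003, 0.202]
eef_rot: [0.999, -0.042, -0.001, -0.0]
ft_force: [-0.2, -0.8, -0.4]
width: 0.0871
```

```bash
python3 -c "
from h import *
go(.4355,.0026,.15,-95)
print(monitor.read_state()['joint_positions'].round(2))"
```

```text
t 14.375 grasp [ 0.4197 -0.1002  0.151 ] phi -94.9 w 0.0871 F [-0.2 -0.8 -0.4]
shift [ 0.007  -0.1038  0.001 ] rot [-0.0001  0.0002  0.0004]
[ 0.69  0.01 -0.55  2.03  0.01  1.1  -1.53]
```

Emit:
drive_tool --plan '[{"rx": 0,"ry": 0,"rz": 0,"x": 0.007,"y": -0.104,"z": 0,"fingers": 1},{"rx": 0,"ry": 0,"rz": 0,"x": 0.007,"y": -0.104,"z": 0,"fingers": 1},{"rx": 0,"ry": 0,"rz": 0,"x": 0.007,"y": -0.104,"z": 0,"fingers": 1},{"rx": 0,"ry": 0,"rz": 0,"x": 0.007,"y": -0.104,"z": 0.05,"fingers": 1},{"rx": 0,"ry": 0,"rz": 0,"x": 0.007,"y": -0.104,"z": 0.1,"fingers": 1},{"rx": 0,"ry": 0,"rz": 0,"x": 0.007,"y": -0.104,"z": 0.116,"fingers": 1},{"rx": 0,"ry": 0,"rz": 0,"x": 0.007,"y": -0.104,"z": 0.116,"fingers": 0.5},{"rx": 0,"ry": 0,"rz": 0,"x": 0.007,"y": -0.104,"z": 0.116,"fingers": 0.3},{"rx": 0,"ry": 0,"rz": 0,"x": 0.007,"y": -0.104,"z": 0.116,"fingers": 0.3},{"rx": 0,"ry": 0,"rz": 0,"x": 0.007,"y": -0.104,"z": 0.116,"fingers": 0},{"rx": 0,"ry": 0,"rz": 0,"x": 0.007,"y": -0.104,"z": 0.116,"fingers": 0},{"rx": 0,"ry": 0,"rz": 0,"x": 0.007,"y": -0.104,"z": 0.116,"fingers": 0}]' --squeeze 20

```text
time: 15.88
ee_pos: [0.4362, 0.0026, 0.087]
eef_rot: [0.999, -0.043, 0.0, 0.0]
ft_force: [-0.0, -0.8, 3.1]
width: 0.0367
```

```bash
python3 -c "
from h import *
go(.42,-.1,.15,-95)"
```

```text
t 15.875 grasp [0.4362 0.0026 0.036 ] phi -94.9 w 0.0367 F [-0.  -0.8  3.1]
shift [-0.0073  0.1036 -0.114 ] rot [ 0.     -0.      0.0002]
```

Emit:
drive_tool --plan '[{"rx": 0,"ry": 0,"rz": 0,"x": 0,"y": 0,"z": -0.05,"fingers": 0},{"rx": 0,"ry": 0,"rz": 0,"x": 0,"y": 0,"z": -0.114,"fingers": 0},{"rx": 0,"ry": 0,"rz": 0,"x": 0,"y": 0,"z": -0.114,"fingers": 0},{"rx": 0,"ry": 0,"rz": 0,"x": -0.009,"y": 0.124,"z": -0.114,"fingers": 0},{"rx": 0,"ry": 0,"rz": 0,"x": -0.009,"y": 0.124,"z": -0.114,"fingers": 0},{"rx": 0,"ry": 0,"rz": -0.208,"x": 0.089,"y": 0.192,"z": -0.114,"fingers": 0},{"rx": 0,"ry": 0,"rz": -0.208,"x": 0.089,"y": 0.192,"z": -0.114,"fingers": 0},{"rx": 0,"ry": 0,"rz": -0.208,"x": 0.089,"y": 0.192,"z": -0.114,"fingers": 0},{"rx": 0,"ry": 0,"rz": -0.208,"x": 0.089,"y": 0.192,"z": -0.114,"fingers": 0},{"rx": 0,"ry": 0,"rz": -0.208,"x": 0.089,"y": 0.192,"z": -0.114,"fingers": 0},{"rx": 0,"ry": 0,"rz": -0.208,"x": 0.089,"y": 0.192,"z": -0.114,"fingers": 0},{"rx": 0,"ry": 0,"rz": -0.208,"x": 0.089,"y": 0.192,"z": -0.114,"fingers": 0}]'

```text
time: 17.38
ee_pos: [0.5077, -0.196, 0.1993]
eef_rot: [0.818, 0.576, -0.001, -0.001]
ft_force: [0.3, 0.3, -1.8]
width: 0.0367
```

```bash
python3 -c "
from h import *
go(.5083,-.1962,.037,-20)
c=viewer.camera('wrist');cv2.imwrite('pics/w9.png',c['color'][:,:,::-1])"
```

```text
t 17.375 grasp [ 0.5076 -0.196   0.1483] phi -19.7 w 0.0367 F [ 0.3  0.3 -1.8]
shift [0.     0.0009 0.1113] rot [-0.0004 -0.      0.0009]
```

View pics/w9.png

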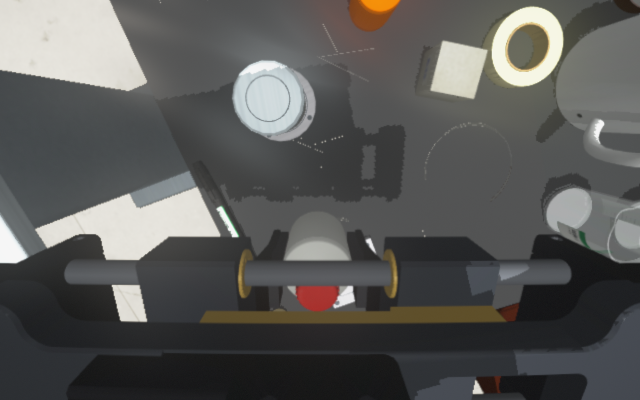

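Emit:
drive_tool --plan '[{"rx": 0,"ry": 0,"rz": 0,"x": 0,"y": 0.001,"z": 0.06,"fingers": 0},{"rx": 0,"ry": 0,"rz": 0,"x": 0,"y": 0.001,"z": 0.1,"fingers": 0},{"rx": 0,"ry": 0,"rz": 0,"x": 0,"y": 0.001,"z": 0.109,"fingers": 0},{"rx": 0,"ry": 0,"rz": 0,"x": 0,"y": 0.001,"z": 0.111,"fingers": 0},{"rx": 0,"ry": 0,"rz": 0,"x": 0,"y": 0.001,"z": 0.112,"fingers": 0},{"rx": 0,"ry": 0,"rz": 0,"x": 0,"y": 0.001,"z": 0.112,"fingers": 0}]'

```text
time: 18.18
ee_pos: [0.5099, -0.1969, 0.0901]
eef_rot: [0.819, 0.573, 0.0, 0.001]
ft_force: [-0.1, -0.6, -1.4]
width: 0.0366
```

```bash
python3 -c "
from h import *
go(.5083,-.1962,.036,-20)"
```

```text
t 18.175 grasp [ 0.51   -0.1969  0.0391] phi -20.1 w 0.0366 F [-0.1 -0.6 -1.4]
shift [ 0.0001 -0.0018  0.0031] rot [ 0.0003  0.0001 -0.0002]
```

Emit:
drive_tool --plan '[{"rx": 0,"ry": 0,"rz": 0,"x": 0,"y": -0.001,"z": 0.002,"fingers": 0},{"rx": 0,"ry": 0,"rz": 0,"x": 0,"y": -0.001,"z": 0.003,"fingers": 0},{"rx": 0,"ry": 0,"rz": 0,"x": 0,"y": -0.001,"z": 0.003,"fingers": 0},{"rx": 0,"ry": 0,"rz": 0,"x": 0,"y": -0.001,"z": 0.003,"fingers": 0}]'

```text
time: 18.68
ee_pos: [0.5086, -0.1964, 0.087]
eef_rot: [0.819, 0.573, -0.0, 0.001]
ft_force: [-4.1, 1.1, 9.9]
width: 0.0366
```

Emit:
drive_tool --plan '[{"rx": 0,"ry": 0,"rz": 0,"x": 0,"y": 0,"z": -0.001,"fingers": 0.4},{"rx": 0,"ry": 0,"rz": 0,"x": 0,"y": 0,"z": -0.001,"fingers": 1},{"rx": 0,"ry": 0,"rz": 0,"x": 0,"y": 0,"z": -0.001,"fingers": 1},{"rx": 0,"ry": 0,"rz": 0,"x": 0,"y": 0,"z": -0.001,"fingers": 1},{"rx": 0,"ry": 0,"rz": 0,"x": 0,"y": 0,"z": -0.06,"fingers": 1},{"rx": 0,"ry": 0,"rz": 0,"x": 0,"y": 0,"z": -0.115,"fingers": 1},{"rx": 0,"ry": 0,"rz": 0,"x": 0,"y": 0,"z": -0.115,"fingers": 1},{"rx": 0,"ry": 0,"rz": 0,"x": 0,"y": 0,"z": -0.115,"fingers": 1}]'

```text
time: 19.68
ee_pos: [0.508, -0.1963, 0.2005]
eef_rot: [0.819, 0.573, -0.0, 0.0]
ft_force: [0.1, -0.9, -0.4]
width: 0.0862
```

```bash
python3 -c "
from h import *
go(.413,.0,.15,-90);go(.413,.1025,.15,-90)
c=viewer.camera('wrist');cv2.imwrite('pics/w10.png',c['color'][:,:,::-1])
print('bot',*top(c,(.508,-.196),.07,.03,.004))
print('cap',*top(c,(.504,-.096),.075,.045,.004))"
```

```text
t 19.675 grasp [ 0.508  -0.1963  0.1495] phi -20.1 w 0.0862 F [ 0.1 -0.9 -0.4]
shift [ 0.1518 -0.1566 -0.0005] rot [0.000e+00 1.000e-04 1.943e-01]
t 19.675 grasp [ 0.508  -0.1963  0.1495] phi -20.1 w 0.0862 F [ 0.1 -0.9 -0.4]
shift [ 0.2481 -0.1917 -0.0005] rot [0.000e+00 1.000e-04 1.943e-01]
bot 414 [ 509.1 -196.2   69.7] [ 508.7 -196.6] [19.8 19.6] 28.6 [ 508.9 -197.1] 10.4
cap 4213 [505.1 -95.8  75.6] [504.6 -96.3] [52.8 53.5] 30.4 [504.5 -96.1] 27.0
```

View pics/w10.png

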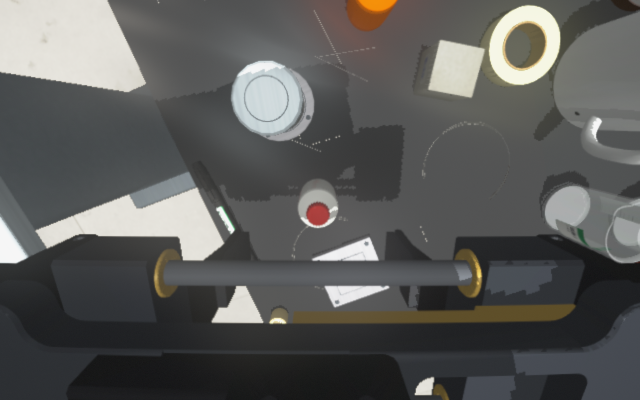

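Emit:
drive_tool --plan '[{"rx": 0,"ry": 0,"rz": 0.194,"x": 0.152,"y": -0.157,"z": 0,"fingers": 1},{"rx": 0,"ry": 0,"rz": 0.194,"x": 0.152,"y": -0.157,"z": 0,"fingers": 1},{"rx": 0,"ry": 0,"rz": 0.194,"x": 0.152,"y": -0.157,"z": 0,"fingers": 1},{"rx": 0,"ry": 0,"rz": 0.194,"x": 0.152,"y": -0.157,"z": 0,"fingers": 1},{"rx": 0,"ry": 0,"rz": 0.194,"x": 0.152,"y": -0.157,"z": 0,"fingers": 1},{"rx": 0,"ry": 0,"rz": 0.194,"x": 0.152,"y": -0.157,"z": 0,"fingers": 1},{"rx": 0,"ry": 0,"rz": 0.194,"x": 0.248,"y": -0.192,"z": 0,"fingers": 0.7},{"rx": 0,"ry": 0,"rz": 0.194,"x": 0.248,"y": -0.192,"z": 0,"fingers": 0.7},{"rx": 0,"ry": 0,"rz": 0.194,"x": 0.248,"y": -0.192,"z": 0.03,"fingers": 0.7},{"rx": 0,"ry": 0,"rz": 0.194,"x": 0.248,"y": -0.192,"z": 0.05,"fingers": 0.7},{"rx": 0,"ry": 0,"rz": 0.194,"x": 0.248,"y": -0.192,"z": 0.05,"fingers": 0.7}]'

```text
time: 21.1
ee_pos: [0.4114, 0.1024, 0.149]
eef_rot: [1.0, 0.001, -0.002, -0.0]
ft_force: [-0.4, 0.2, 0.5]
width: 0.0611
```

```bash
python3 -c "
from h import *
go(.413,.1025,.0225,-90)
c=viewer.camera('wrist');cv2.imwrite('pics/w11.png',c['color'][:,:,::-1])
print('bw',*top(c,(.413,.1025),.0365,.02,.003))
print('bw',*top(c,(.413,.1025),.028,.02,.004))
print('bc',*top(c,(.4255,.2035),.05,.04,.004))"
```

```text
t 21.1 grasp [0.4112 0.1024 0.098 ] phi -89.8 w 0.0611 F [-0.4  0.2  0.5]
shift [ 0.002  -0.      0.0755] rot [-0.0001  0.0007  0.0004]
bw 280 [415.2 103.9  35.9] [414.9 104.1] [14.8 15. ] 0.8 [414.6 104. ] 7.8
bw 344 [417.6 104.   24.9] [414.7 103.9] [24.8 25.4] 37.5 [414.9 103.8] 13.2
bc 4221 [429.5 203.3  50.5] [426.6 205. ] [49.8 51. ] 16.4 [426.6 204.8] 34.9
```

View pics/w11.png

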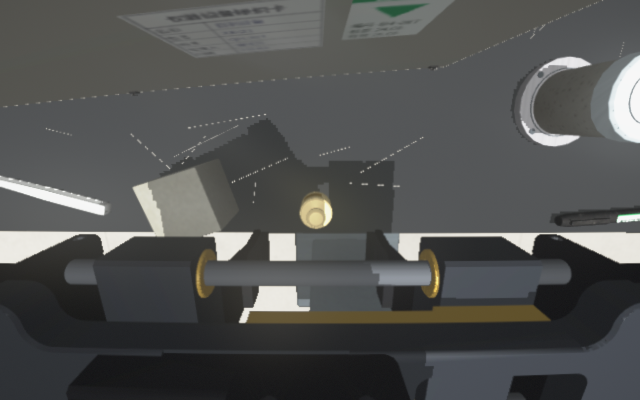

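Emit:
drive_tool --plan '[{"rx": 0,"ry": 0,"rz": 0,"x": 0.003,"y": -0.001,"z": 0.04,"fingers": 0.7},{"rx": 0,"ry": 0,"rz": 0,"x": 0.003,"y": -0.001,"z": 0.068,"fingers": 0.7},{"rx": 0,"ry": 0,"rz": 0,"x": 0.003,"y": -0.001,"z": 0.075,"fingers": 0.7},{"rx": 0,"ry": 0,"rz": 0,"x": 0.003,"y": -0.001,"z": 0.075,"fingers": 0.4},{"rx": 0,"ry": 0,"rz": 0,"x": 0.003,"y": -0.001,"z": 0.075,"fingers": 0.2},{"rx": 0,"ry": 0,"rz": 0,"x": 0.003,"y": -0.001,"z": 0.075,"fingers": 0},{"rx": 0,"ry": 0,"rz": 0,"x": 0.003,"y": -0.001,"z": 0.075,"fingers": 0},{"rx": 0,"ry": 0,"rz": 0,"x": 0.003,"y": -0.001,"z": 0.075,"fingers": 0},{"rx": 0,"ry": 0,"rz": 0,"x": 0.003,"y": -0.001,"z": 0.075,"fingers": 0}]'

```text
time: 22.28
ee_pos: [0.4162, 0.1035, 0.0762]
eef_rot: [1.0, 0.001, 0.0, 0.0]
ft_force: [-0.3, -1.1, 7.1]
width: 0.0253
```

```bash
python3 -c "
from h import *
go(.43,-.1,.16,-90);go(.5043,-.096,.16,-30)"
```

```text
t 22.275 grasp [0.4162 0.1035 0.0252] phi -89.9 w 0.0253 F [-0.3 -1.1  7.1]
shift [ 0.0134  0.2036 -0.1348] rot [ 0.     -0.0001  0.0003]
t 22.275 grasp [0.4162 0.1035 0.0252] phi -89.9 w 0.0253 F [-0.3 -1.1  7.1]
shift [ 0.0878  0.1997 -0.1347] rot [ 1.000e-04 -1.000e-04 -1.663e-01]
```

Emit:
drive_tool --plan '[{"rx": 0,"ry": 0,"rz": 0,"x": 0,"y": 0,"z": -0.06,"fingers": 0},{"rx": 0,"ry": 0,"rz": 0,"x": 0,"y": 0,"z": -0.12,"fingers": 0},{"rx": 0,"ry": 0,"rz": 0,"x": 0,"y": 0,"z": -0.135,"fingers": 0},{"rx": 0,"ry": 0,"rz": 0,"x": 0.013,"y": 0.204,"z": -0.135,"fingers": 0},{"rx": 0,"ry": 0,"rz": 0,"x": 0.013,"y": 0.204,"z": -0.135,"fingers": 0},{"rx": 0,"ry": 0,"rz": 0,"x": 0.013,"y": 0.204,"z": -0.135,"fingers": 0},{"rx": 0,"ry": 0,"rz": -0.166,"x": 0.013,"y": 0.204,"z": -0.135,"fingers": 0},{"rx": 0,"ry": 0,"rz": -0.166,"x": 0.013,"y": 0.204,"z": -0.135,"fingers": 0},{"rx": 0,"ry": 0,"rz": -0.166,"x": 0.013,"y": 0.204,"z": -0.135,"fingers": 0},{"rx": 0,"ry": 0,"rz": -0.166,"x": 0.088,"y": 0.2,"z": -0.135,"fingers": 0},{"rx": 0,"ry": 0,"rz": -0.166,"x": 0.088,"y": 0.2,"z": -0.135,"fingers": 0},{"rx": 0,"ry": 0,"rz": -0.166,"x": 0.088,"y": 0.2,"z": -0.135,"fingers": 0}]'

```text
time: 23.78
ee_pos: [0.5047, -0.0957, 0.2091]
eef_rot: [0.865, 0.501, -0.0, -0.001]
ft_force: [-0.2, -0.1, -1.2]
width: 0.0249
```

Emit:
drive_tool --plan '[{"rx": 0,"ry": 0,"rz": 0,"x": 0,"y": 0,"z": 0,"fingers": 0},{"rx": 0,"ry": 0,"rz": 0,"x": 0,"y": 0,"z": 0,"fingers": 0}]'

```text
time: 24.02
ee_pos: [0.5039, -0.0963, 0.2103]
eef_rot: [0.867, 0.498, -0.0, -0.0]
ft_force: [-1.2, -0.1, -1.1]
width: 0.025
```

```bash
python3 -c "
from h import *
go(.5043,-.096,.099,-30)
c=viewer.camera('wrist');cv2.imwrite('pics/w12.png',c['color'][:,:,::-1])
W=cloud(c); m=(np.hypot(W[...,0]-.504,W[...,1]+.096)<.03)&(W[...,2]>.1)
Q=W[m]; print(np.histogram(Q[:,2],bins=np.arange(.1,.2,.004)))
print('kn',*top(c,(.504,-.096),.1705,.02,.004))
print('bd',*top(c,(.504,-.096),.163,.02,.004))
s=viewer.camera('side');cv2.imwrite('pics/s12.png',cv2.resize(s['color'][100:250,240:440,::-1],(800,600)))
"
```

```text
t 24.025 grasp [ 0.5039 -0.0964  0.1593] phi -30.3 w 0.025 F [-1.2 -0.1 -1.1]
shift [0.0005 0.0002 0.0603] rot [-0.0001  0.0001 -0.0007]
(array([  0,   0,   0,   0,   0,   0,   0,   0,   8,  84, 132, 193, 191,
       226, 773, 167, 196, 171, 147, 179,  69,  17, 502,  70]), array([0.1  , 0.104, 0.108, 0.112, 0.116, 0.12 , 0.124, 0.128, 0.132,
       0.136, 0.14 , 0.144, 0.148, 0.152, 0.156, 0.16 , 0.164, 0.168,
       0.172, 0.176, 0.18 , 0.184, 0.188, 0.192, 0.196]))
kn 196 [507.6 -89.2 169.5] [507.6 -90.1] [ 6.4 34.8] 59.3 [509.  -87.8] 17.4
bd 400 [506.8 -91.2 161.4] [506.4 -91.9] [11.3 34.7] 58.4 [509.  -87.6] 17.4
```

View pics/w12.png

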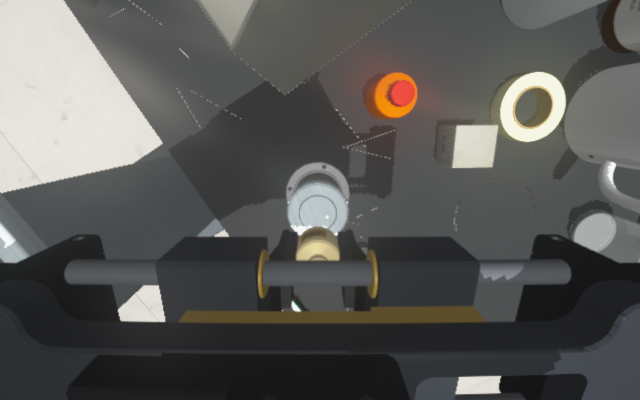

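View pics/s12.png

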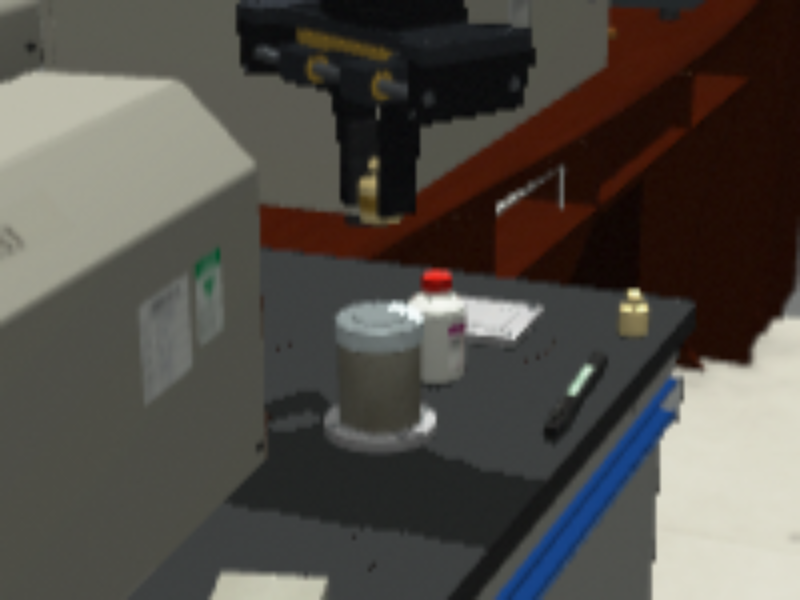

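Emit:
drive_tool --plan '[{"rx": 0,"ry": 0,"rz": 0,"x": 0.003,"y": 0,"z": 0.035,"fingers": 0},{"rx": 0,"ry": 0,"rz": 0,"x": 0.003,"y": 0,"z": 0.05,"fingers": 0},{"rx": 0,"ry": 0,"rz": 0,"x": 0.003,"y": 0,"z": 0.056,"fingers": 0},{"rx": 0,"ry": 0,"rz": 0,"x": 0.003,"y": 0,"z": 0.058,"fingers": 0},{"rx": 0,"ry": 0,"rz": 0,"x": 0.003,"y": 0,"z": 0.058,"fingers": 0},{"rx": 0,"ry": 0,"rz": 0,"x": 0.003,"y": 0,"z": 0.058,"fingers": 0}]'

```text
time: 24.88
ee_pos: [0.5062, -0.0938, 0.1534]
eef_rot: [0.867, 0.499, 0.0, 0.0]
ft_force: [0.3, -0.6, -1.3]
width: 0.0249
```

```bash
python3 -c "
from h import *
go(.5043,-.096,.1002,-30)
s=viewer.camera('side');cv2.imwrite('pics/s13.png',cv2.resize(s['color'][130:220,290:390,::-1],(666,600)))
"
```

```text
t 24.875 grasp [ 0.5062 -0.0938  0.1024] phi -30.1 w 0.0249 F [ 0.3 -0.6 -1.3]
shift [-0.0029 -0.0005  0.0022] rot [ 0.0002 -0.     -0.0004]
```

View pics/s13.png

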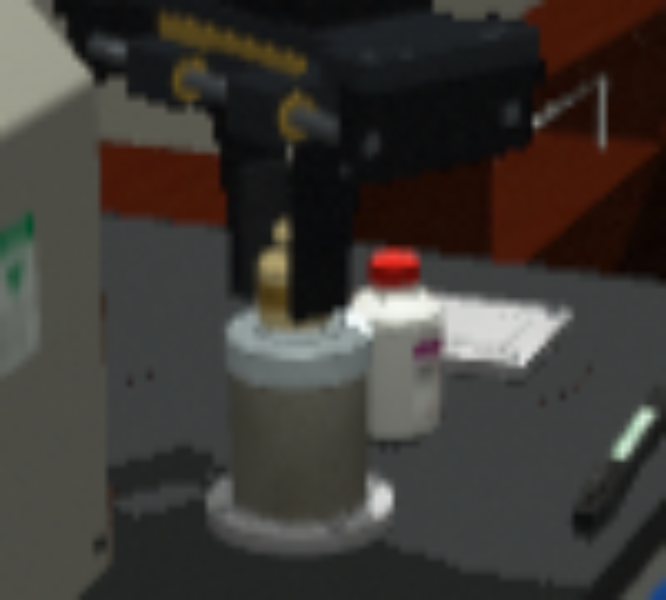

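Weight is just above the cap at (280,310). Lower 2 mm and check the contact force.

Emit:
drive_tool --plan '[{"rx": 0,"ry": 0,"rz": 0,"x": 0,"y": 0,"z": 0.001,"fingers": 0},{"rx": 0,"ry": 0,"rz": 0,"x": 0,"y": 0,"z": 0.002,"fingers": 0},{"rx": 0,"ry": 0,"rz": 0,"x": 0,"y": 0,"z": 0.002,"fingers": 0}]'

```text
time: 25.3
ee_pos: [0.506, -0.0937, 0.1512]
eef_rot: [0.867, 0.499, 0.0, 0.0]
ft_force: [-2.3, -0.6, 4.5]
width: 0.0253
```

Contact. Release and rise.

Emit:
drive_tool --plan '[{"rx": 0,"ry": 0,"rz": 0,"x": 0,"y": 0,"z": 0,"fingers": 0.4},{"rx": 0,"ry": 0,"rz": 0,"x": 0,"y": 0,"z": 0,"fingers": 0.8},{"rx": 0,"ry": 0,"rz": 0,"x": 0,"y": 0,"z": 0,"fingers": 0.8},{"rx": 0,"ry": 0,"rz": 0,"x": 0,"y": 0,"z": 0,"fingers": 0.8},{"rx": 0,"ry": 0,"rz": 0,"x": 0,"y": 0,"z": -0.05,"fingers": 1},{"rx": 0,"ry": 0,"rz": 0,"x": 0,"y": 0,"z": -0.08,"fingers": 1},{"rx": 0,"ry": 0,"rz": 0,"x": 0,"y": 0,"z": -0.08,"fingers": 1},{"rx": 0,"ry": 0,"rz": 0,"x": 0,"y": 0,"z": -0.08,"fingers": 1}]'

```text
time: 26.3
ee_pos: [0.5055, -0.0938, 0.2302]
eef_rot: [0.867, 0.499, -0.0, -0.0]
ft_force: [0.7, -0.9, -0.4]
width: 0.086
```

```bash
python3 -c "
from h import *
go(.6593,-.1235,.15,60.8);go(.6593,-.1235,.15,-119.2)
c=viewer.camera('wrist');cv2.imwrite('pics/w14.png',c['color'][:,:,::-1])
for n,xy,z,rd in [('kn',(.504,-.096),.11,.02),('bd',(.504,-.096),.103,.02),('cap',(.504,-.096),.075,.045),('sc',(.659,-.1235),.04,.04)]: print(n,*top(c,xy,z,rd,.003))
"
```

```text
t 26.3 grasp [ 0.5055 -0.0938  0.1792] phi -30.1 w 0.086 F [ 0.7 -0.9 -0.4]
shift [0.0515 0.1479 0.0291] rot [-1.000e-04 -0.000e+00 -2.526e-01]
t 26.3 grasp [ 0.5055 -0.0938  0.1792] phi -30.1 w 0.086 F [ 0.7 -0.9 -0.4]
shift [0.0515 0.1479 0.0291] rot [-0.000e+00  1.000e-04  2.474e-01]
kn 266 [506.1 -95.1 110.8] [505.8 -95.3] [14.8 14.8] 63.4 [505.7 -95.8] 7.8
bd 114 [507.7 -92.2 100.5] [506.7 -96.1] [24.1 21.5] 89.6 [505.9 -95.9] 12.3
cap 1523 [506.6 -92.3  75.4] [505.  -95.9] [53.4 52.1] 59.1 [505.  -96.1] 26.9
sc 1577 [ 659.4 -122.5   40.2] [ 659.7 -123.5] [40.2 40.8] 60.4 [ 659.6 -123.2] 27.4
```

View pics/w14.png

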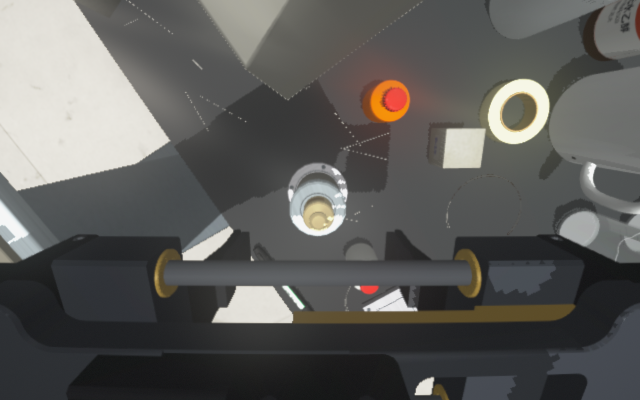

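Emit:
drive_tool --plan '[{"rx": 0,"ry": 0,"rz": 0,"x": -0.045,"y": 0.135,"z": 0,"fingers": 1},{"rx": 0,"ry": 0,"rz": 0,"x": -0.045,"y": 0.135,"z": 0,"fingers": 1},{"rx": 0,"ry": 0,"rz": -0.252,"x": -0.045,"y": 0.135,"z": 0,"fingers": 1},{"rx": 0,"ry": 0,"rz": -0.252,"x": -0.045,"y": 0.135,"z": 0,"fingers": 1},{"rx": 0,"ry": 0,"rz": -0.252,"x": -0.045,"y": 0.135,"z": 0,"fingers": 1},{"rx": 0,"ry": 0,"rz": -0.252,"x": -0.045,"y": 0.135,"z": 0,"fingers": 1},{"rx": 0,"ry": 0,"rz": -0.252,"x": -0.045,"y": 0.135,"z": 0,"fingers": 1},{"rx": 0,"ry": 0,"rz": -0.252,"x": -0.045,"y": 0.135,"z": 0,"fingers": 1},{"rx": 0,"ry": 0,"rz": -0.252,"x": -0.045,"y": 0.135,"z": 0,"fingers": 1},{"rx": 0,"ry": 0,"rz": -0.252,"x": -0.045,"y": 0.135,"z": 0,"fingers": 1},{"rx": 0,"ry": 0,"rz": -0.252,"x": -0.045,"y": 0.135,"z": 0,"fingers": 1},{"rx": 0,"ry": 0,"rz": -0.252,"x": -0.045,"y": 0.135,"z": 0,"fingers": 1}]'

```text
time: 27.85
ee_pos: [0.5997, -0.2003, 0.2295]
eef_rot: [0.254, 0.967, 0.0, -0.001]
ft_force: [0.2, -0.3, 0.2]
width: 0.087
```

```bash
python3 -c "
from h import *
go(.6593,-.1233,.10,60.6)
print(monitor.read_state()['joint_positions'].round(2))"
```

```text
t 27.85 grasp [ 0.5996 -0.2002  0.1785] phi 60.6 w 0.087 F [ 0.2 -0.3  0.2]
shift [-0.0143  0.0963  0.0785] rot [ 0.     -0.0003 -0.0001]
[ 0.97  0.59 -1.01  1.48  0.51  1.35  0.98]
```

Emit:
drive_tool --plan '[{"rx": 0,"ry": 0,"rz": 0,"x": -0.014,"y": 0.096,"z": 0,"fingers": 1},{"rx": 0,"ry": 0,"rz": 0,"x": -0.014,"y": 0.096,"z": 0,"fingers": 1},{"rx": 0,"ry": 0,"rz": 0,"x": -0.014,"y": 0.096,"z": 0.05,"fingers": 1},{"rx": 0,"ry": 0,"rz": 0,"x": -0.014,"y": 0.096,"z": 0.078,"fingers": 1},{"rx": 0,"ry": 0,"rz": 0,"x": -0.014,"y": 0.096,"z": 0.078,"fingers": 1},{"rx": 0,"ry": 0,"rz": 0,"x": -0.014,"y": 0.096,"z": 0.078,"fingers": 1}]'

```text
time: 28.6
ee_pos: [0.6598, -0.1235, 0.1541]
eef_rot: [0.254, 0.967, 0.0, 0.001]
ft_force: [1.2, -0.5, 0.5]
width: 0.0871
```

```bash
python3 -c "
from h import *
go(.6593,-.1233,.028,60.6)
c=viewer.camera('wrist');cv2.imwrite('pics/w15.png',c['color'][:,:,::-1])
print(*top(c,(.659,-.1235),.04,.04,.003))
"
```

```text
t 28.6 grasp [ 0.6599 -0.1235  0.1031] phi 60.5 w 0.0871 F [ 1.2 -0.5  0.5]
shift [ 0.0006 -0.0002  0.0751] rot [ 0.0001  0.0002 -0.0002]
2439 [ 659.2 -122.9   40.4] [ 660.  -123.4] [40.1 40.2] 60.6 [ 659.9 -123.4] 27.5
```

View pics/w15.png

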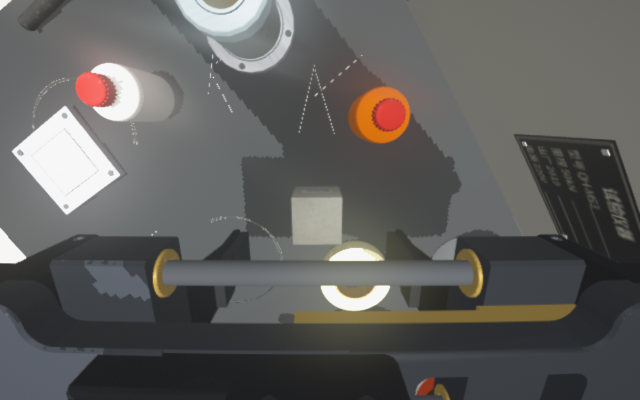

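Emit:
drive_tool --plan '[{"rx": 0,"ry": 0,"rz": 0,"x": 0,"y": 0,"z": 0.045,"fingers": 1},{"rx": 0,"ry": 0,"rz": 0,"x": 0,"y": 0,"z": 0.07,"fingers": 1},{"rx": 0,"ry": 0,"rz": 0,"x": 0,"y": 0,"z": 0.076,"fingers": 1},{"rx": 0,"ry": 0,"rz": 0,"x": 0,"y": 0,"z": 0.076,"fingers": 0.5},{"rx": 0,"ry": 0,"rz": 0,"x": 0,"y": 0,"z": 0.076,"fingers": 0},{"rx": 0,"ry": 0,"rz": 0,"x": 0,"y": 0,"z": 0.076,"fingers": 0},{"rx": 0,"ry": 0,"rz": 0,"x": 0,"y": 0,"z": 0.076,"fingers": 0},{"rx": 0,"ry": 0,"rz": 0,"x": 0,"y": 0,"z": 0.076,"fingers": 0},{"rx": 0,"ry": 0,"rz": 0,"x": 0,"y": 0,"z": 0.076,"fingers": 0},{"rx": 0,"ry": 0,"rz": 0,"x": 0,"y": 0,"z": 0.076,"fingers": 0}]' --squeeze 20

```text
time: 29.9
ee_pos: [0.6594, -0.1236, 0.077]
eef_rot: [0.254, 0.967, -0.0, 0.0]
ft_force: [0.1, -0.6, 0.9]
width: 0.0401
```

```bash
python3 -c "
from h import *
go(.6,-.22,.14,60.6);go(.5125,-.296,.14,2.4)"
```

```text
t 29.9 grasp [ 0.6594 -0.1236  0.026 ] phi 60.6 w 0.0401 F [ 0.1 -0.6  0.9]
shift [ 0.0044 -0.1131 -0.114 ] rot [-0.  0. -0.]
t 29.9 grasp [ 0.6594 -0.1236  0.026 ] phi 60.6 w 0.0401 F [ 0.1 -0.6  0.9]
shift [ 0.0433 -0.2223 -0.114 ] rot [0.     0.     0.1617]
```

Emit:
drive_tool --plan '[{"rx": 0,"ry": 0,"rz": 0,"x": 0,"y": 0,"z": -0.06,"fingers": 0},{"rx": 0,"ry": 0,"rz": 0,"x": 0,"y": 0,"z": -0.114,"fingers": 0},{"rx": 0,"ry": 0,"rz": 0,"x": 0.004,"y": -0.113,"z": -0.114,"fingers": 0},{"rx": 0,"ry": 0,"rz": 0,"x": 0.004,"y": -0.113,"z": -0.114,"fingers": 0},{"rx": 0,"ry": 0,"rz": 0.162,"x": 0.043,"y": -0.222,"z": -0.114,"fingers": 0},{"rx": 0,"ry": 0,"rz": 0.162,"x": 0.043,"y": -0.222,"z": -0.114,"fingers": 0},{"rx": 0,"ry": 0,"rz": 0.162,"x": 0.043,"y": -0.222,"z": -0.114,"fingers": 0},{"rx": 0,"ry": 0,"rz": 0.162,"x": 0.043,"y": -0.222,"z": -0.114,"fingers": 0},{"rx": 0,"ry": 0,"rz": 0.162,"x": 0.043,"y": -0.222,"z": -0.114,"fingers": 0},{"rx": 0,"ry": 0,"rz": 0.162,"x": 0.043,"y": -0.222,"z": -0.114,"fingers": 0},{"rx": 0,"ry": 0,"rz": 0.162,"x": 0.043,"y": -0.222,"z": -0.114,"fingers": 0},{"rx": 0,"ry": 0,"rz": 0.162,"x": 0.043,"y": -0.222,"z": -0.114,"fingers": 0}]'

```text
time: 31.4
ee_pos: [0.5129, -0.2958, 0.1907]
eef_rot: [0.692, 0.722, -0.0, -0.0]
ft_force: [-0.6, 0.6, -1.8]
width: 0.0397
```

```bash
python3 -c "
from h import *
go(.5125,-.296,.034,2.4)
c=viewer.camera('wrist');cv2.imwrite('pics/w16.png',c['color'][:,:,::-1])"
```

```text
t 31.4 grasp [ 0.5129 -0.2958  0.1397] phi 2.4 w 0.0397 F [-0.6  0.6 -1.8]
shift [-0.0002 -0.0004  0.1057] rot [-0. -0. -0.]
```

View pics/w16.png

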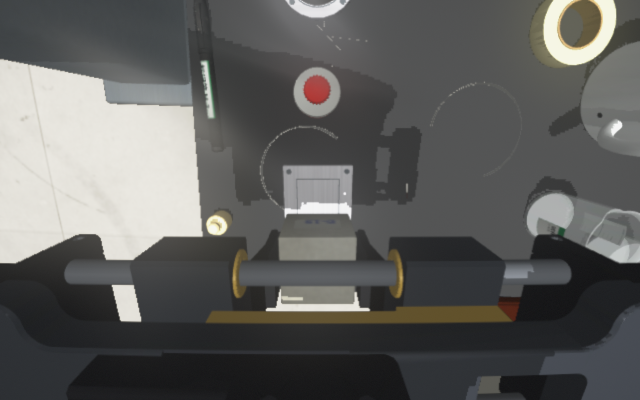

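Emit:
drive_tool --plan '[{"rx": 0,"ry": 0,"rz": 0,"x": 0,"y": 0,"z": 0.06,"fingers": 0},{"rx": 0,"ry": 0,"rz": 0,"x": 0,"y": 0,"z": 0.095,"fingers": 0},{"rx": 0,"ry": 0,"rz": 0,"x": 0,"y": 0,"z": 0.103,"fingers": 0},{"rx": 0,"ry": 0,"rz": 0,"x": 0,"y": 0,"z": 0.105,"fingers": 0},{"rx": 0,"ry": 0,"rz": 0,"x": 0,"y": 0,"z": 0.105,"fingers": 0},{"rx": 0,"ry": 0,"rz": 0,"x": 0,"y": 0,"z": 0.105,"fingers": 0}]'

```text
time: 32.2
ee_pos: [0.5135, -0.2962, 0.0872]
eef_rot: [0.693, 0.721, 0.0, 0.001]
ft_force: [0.5, -0.3, -2.3]
width: 0.0399
```

```bash
python3 -c "
from h import *
go(.5125,-.296,.034,2.4)"
```

```text
t 32.2 grasp [ 0.5136 -0.2963  0.0362] phi 2.3 w 0.0399 F [ 0.5 -0.3 -2.3]
shift [ 0.0003 -0.001   0.0022] rot [ 0.0002  0.0002 -0.0003]
```

Emit:
drive_tool --plan '[{"rx": 0,"ry": 0,"rz": 0,"x": 0,"y": -0.001,"z": 0.002,"fingers": 0},{"rx": 0,"ry": 0,"rz": 0,"x": 0,"y": -0.001,"z": 0.002,"fingers": 0},{"rx": 0,"ry": 0,"rz": 0,"x": 0,"y": -0.001,"z": 0.002,"fingers": 0},{"rx": 0,"ry": 0,"rz": 0,"x": 0,"y": -0.001,"z": 0.002,"fingers": 1},{"rx": 0,"ry": 0,"rz": 0,"x": 0,"y": -0.001,"z": 0.002,"fingers": 1},{"rx": 0,"ry": 0,"rz": 0,"x": 0,"y": -0.001,"z": 0.002,"fingers": 1},{"rx": 0,"ry": 0,"rz": 0,"x": 0,"y": -0.001,"z": 0.002,"fingers": 1},{"rx": 0,"ry": 0,"rz": 0,"x": 0,"y": -0.001,"z": -0.05,"fingers": 1},{"rx": 0,"ry": 0,"rz": 0,"x": 0,"y": -0.001,"z": -0.11,"fingers": 1},{"rx": 0,"ry": 0,"rz": 0,"x": 0,"y": -0.001,"z": -0.14,"fingers": 1},{"rx": 0,"ry": 0,"rz": 0,"x": 0,"y": -0.001,"z": -0.14,"fingers": 1}]'

```text
time: 33.58
ee_pos: [0.5129, -0.2963, 0.2285]
eef_rot: [0.693, 0.721, 0.0, 0.002]
ft_force: [0.4, -0.5, -0.8]
width: 0.0868
```

```bash
python3 -c "
from h import *
go(.42,-.42,.2,2.4)
c=viewer.camera('wrist');cv2.imwrite('pics/w17.png',c['color'][:,:,::-1])
print('sc',*top(c,(.5125,-.296),.048,.04,.003))
print('sp',*top(c,(.5125,-.296),.008,.055,.003))
"
```

```text
t 33.575 grasp [ 0.5131 -0.2964  0.1775] phi 2.3 w 0.0868 F [ 0.4 -0.5 -0.8]
shift [-0.12   -0.0977 -0.0225] rot [ 0.0005  0.0005 -0.0004]
sc 1478 [ 513.2 -295.2   48.5] [ 513.3 -295.8] [39.9 39.4] 1.7 [ 513.2 -295.9] 27.3
sp 1852 [ 514.1 -287.3    8.6] [ 513.8 -295.9] [70.1 70.1] 2.9 [ 513.9 -295.8] 49.0
```

Placed well. Retreat out of the top camera's view and do a full check.

Emit:
drive_tool --plan '[{"rx": 0,"ry": 0,"rz": 0,"x": -0.12,"y": -0.098,"z": -0.06,"fingers": 1},{"rx": 0,"ry": 0,"rz": 0,"x": -0.12,"y": -0.098,"z": -0.06,"fingers": 1},{"rx": 0,"ry": 0,"rz": 0,"x": -0.12,"y": -0.098,"z": -0.06,"fingers": 1},{"rx": 0,"ry": 0,"rz": 0,"x": -0.25,"y": -0.2,"z": -0.08,"fingers": 1},{"rx": 0,"ry": 0,"rz": 0,"x": -0.25,"y": -0.2,"z": -0.08,"fingers": 1},{"rx": 0,"ry": 0,"rz": 0,"x": -0.25,"y": -0.2,"z": -0.08,"fingers": 1},{"rx": 0,"ry": 0,"rz": 0,"x": -0.25,"y": -0.2,"z": -0.08,"fingers": 1}]'

```text
time: 34.5
ee_pos: [0.3183, -0.5566, 0.3037]
eef_rot: [0.695, 0.719, -0.0, -0.001]
ft_force: [-0.2, 1.2, -0.6]
width: 0.0868
```

```bash
python3 - 2>/dev/null <<'E'
from h import *
c=viewer.camera("top"); cv2.imwrite("pics/tf.png",cv2.resize(c["color"][130:280,180:480,::-1],(800,400),interpolation=cv2.INTER_CUBIC))
s=viewer.camera("side"); cv2.imwrite("pics/sf.png",cv2.resize(s["color"][140:280,270:430,::-1],(680,595),interpolation=cv2.INTER_CUBIC))
for n,xy,z,rad in [("sp",(.5125,-.296),.008,.055),("cap",(.504,-.096),.075,.04),("bwk",(.504,-.096),.111,.025),("sc",(.5125,-.296),.048,.04),("bot",(.508,-.196),.07,.03),("bc",(.426,.203),.05,.05),("sw",(.412,-.323),.03,.03)]:
    print(n,*top(c,xy,z,rad,.004))
print(monitor.read_state()["time"])
E
```

```text
sp 566 [ 510.1 -290.2    7.7] [ 521.8 -294.9] [89.3 73.1] 2.5 [ 516.  -294.8] 51.7
cap 376 [502.2 -95.6  74.7] [503.2 -96.2] [51.4 51.7] 89.7 [503.5 -95.6] 26.8
bwk 48 [504.9 -95.2 110.3] [505.3 -95.2] [13.8 14.2] 88.9 [505.  -95.4] 7.5
sc 362 [ 511.8 -296.5   47.8] [ 512.2 -297. ] [40.7 41.7] 3.2 [ 511.6 -297.3] 27.1
bot 72 [ 507.7 -196.3   69.3] [ 507.2 -196.4] [16.9 18.6] 85.8 [ 507.7 -196.6] 9.9
bc 522 [425.9 203.3  49.7] [425.9 203.8] [49.4 49.4] 16.0 [425.1 203.2] 33.3
sw 24 [ 412.  -323.4   29.6] [ 412.3 -323.9] [10.6  9.3] 0.6 [ 412.2 -323.8] 5.7
34.6
```

View pics/tf.png

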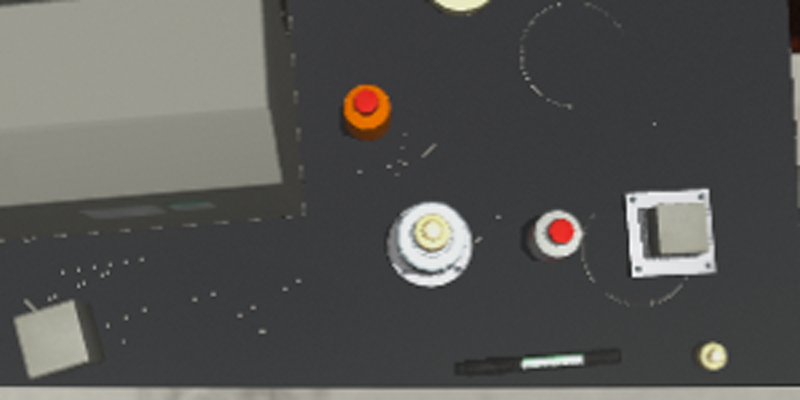

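View pics/sf.png

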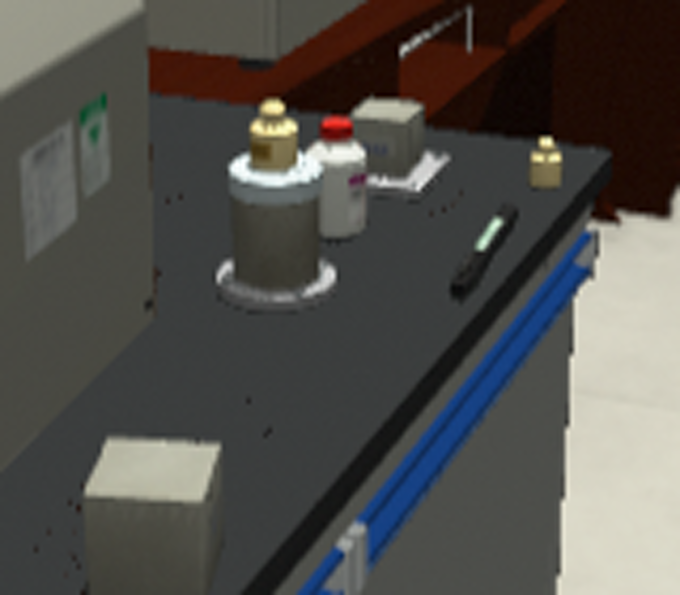

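All in place and upright; the big cube and small weight haven't moved. Handing in.

```bash
python3 -c "
from h import *
print(workorder.close_job(), monitor.read_state()['time'])"
```

```text
the job is handed in; nothing more can be done
the job is handed in; nothing more can be done
```

The creep comparison is set out and the job was handed in at about 35 s of the 138 s allowed; handing in reports no verdict.

| Check | Last measurement |
|---|---|
| Core on round plate | within about 1 mm of centre |
| Cap on core | within about 1 mm |
| Larger brass weight on cap | about 1–2 mm off centre |
| Smaller cube on square plate | about 1 mm off centre, about 1° out of square |
| Bottle | about 1 mm from midway between the plates |
| Larger cube and smaller weight | moved less than 1 mm |

- **Upright:** in the final top and side pictures everything stands upright, and the gripper is clear of all of it.
- **Camera differences:** the wrist and top cameras differed by 1–2 mm, as the calibration allows.
- **Weak readings:** the final top-camera reading of the square plate was spoiled by the cube standing on it. I used the earlier plate measurement and a wrist view taken just after placing.
- **Refused moves:** my first two full-length move calls were refused because I left out some of the numbers in each row. Nothing moved as a result.

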